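# Fit the retaining ring over the pinion of a gate-opener drive

### The job

With the lock-ring pliers from the wooden stand, pick the steel retaining ring off the blue mat by spreading its gap, slide it over the end of the drive unit's shaft, press it gently down against the springy pinion and let it close, so that it sits flat in the shaft's groove all the way round. Open the ring no wider than it needs, never touch it with the fingers, and put the pliers back in their slot, upright and fully down. Leave the multimeter, the tape roll and the screwdriver where they are.

Things in the scene. Friction and masses are not known exactly. Their poses are not given: they have to be found in the camera images.
- ring: Steel horseshoe retaining ring lying flat, 3 mm thick, 42 mm across, bore 32 mm. Origin: centre of the bore, underside; z up; +x points to its gap. Two ears flank the gap from x = 12 to 33 mm; relaxed, their inner faces are 24 mm apart at x = 24.5 mm, toeing in outwards. Each half swings about the back (x = -18.5 mm). Total 32 g. Its bow is oiled and slides easily; the ears do not.
- ring_mid (a point): Centre of the ring's bore at half its thickness, 1.5 mm above the body origin.
- ring_left (a joint): How far each half of the ring is swung open (rad; both alike): 0 relaxed, about 0.02 seated in the groove, 0.22 to 0.25 passes over the shaft, over 0.32 it is overspread. Springy: about 11 N on each ear at 0.24. Open at 0.24 it passes the shaft when its origin is 2 to 3.8 mm off the axis, away from the gap; as it closes in the groove it draws itself about 2.5 mm gapward, centring.
- pliers: Lock-ring pliers, 150 mm, standing tips down. Origin between the jaw tips at their ends; z up to the handles; jaws part along y. Orange handles with finger guards: 62 mm wide over all, widest at z = 127 mm, faces 20 mm broad (x); finger ends go just above the guards, at z = 102 mm. Jaw tips 6 mm (x) by 4.5 mm high under a shoulder that stops on the ring's ears; shut 15 mm wide. 0.15 kg.
- pliers_left (a joint): Jaw angle a (rad; both jaws alike): 0 shut (sprung), grows as the handles are squeezed. Width over the handles = 28 + 144 sin(0.24 - a) mm: 59 mm (a = 0.02) carries the pliers with the jaws nearly shut, near 50 mm the jaws meet the ears of a relaxed ring, about 25 mm opens it to 0.24, 15 mm overspreads it. Tip height hardly changes. At 25 mm each handle pushes back with about 20 N.
- stand: Fixed wooden block, 70 (x) by 84 (y) by 46 mm high. Origin: centre of its underside. A slot 15 (x) by 39 mm (y), rim chamfered 3 mm, goes through its middle; the pliers' link plate rests on its rim with the jaws in the slot, axes alike, pliers' origin 1 mm above the stand's.
- mat: Fixed blue mat, 150 x 150 x 3 mm; origin: centre of its underside.
- drive: Fixed gate-opener drive unit: aluminium gearbox 130 x 130 x 50 mm with a grey ribbed motor lying to +y, and an upright 36 mm shaft through a dark pinion. Origin on the shaft's axis at bench level, z up.
- shaft_end (a point): Centre of the shaft's end face, 101 mm above the bench. The end is chamfered over 4.5 mm, from 28 to 36 mm diameter.
- groove (a point): Middle of the ring groove on the shaft's axis, 11 mm below the shaft end. The groove is 4 mm high and 32.8 mm in diameter; its lower part is hidden by the pinion until that is pressed down.
- pinion: Dark steel gear, 72 mm across, round the shaft on a wave washer. Origin: on the axis in its top face. The washer holds it up 3 mm (face 9.6 mm below the shaft end; bottomed 12.6 mm); about 3.5 N starts to press it down and 8 N bottoms it, when a ring lying on its face is level with the groove. More than 30 N would harm the washer.
- meter: Orange multimeter, 84 x 170 x 34 mm, loose: leave alone.
- tape: Roll of blue tape, 72 mm across, 19 mm high, loose: leave alone.
- driver: Red-handled screwdriver, 160 mm, loose: leave alone.

How it is judged:
By the outcome, as a careful person would: the job done as asked, in the order asked, and still so for the second after the job is handed in, with the robot touching nothing.
It also fails if it takes over 70 s, if anything falls off the work surface, if the arm or the gripper's body presses on something with over 40 N, if the wrist force passes 120 N, or if a joint passes its speed limit or range.

### The arm

A 7-joint arm with a two-finger parallel gripper is mounted at the origin on the work surface. World frame = base frame: x ahead of the robot, y to its left, z up, the work surface at z = 0. Lengths are in m, angles in rad, forces in N, time in s.
With the tool pointing down it reaches from about 0.35 to 0.9 m from the base axis. Payload 8.1 kg.
Tool frame: the origin (TCP) lies at the centre of the arm's flange, where the gripper is bolted on; the fingertips stand 178 mm ahead of it and the grasp point (between the pads) lies 159 mm ahead of it; z points along the fingers, y is the line along which they close (so a half turn about z gives the same grasp; the last joint's range is limited). The gripper opens to 92 mm and grips with 3 to 60 N. Pads are 19 mm wide; open, the fingers measure 130 mm over their backs; the gripper's body (75 mm by 190 mm) begins 47 mm behind the grasp point.
Start: joints at [1.13, 0.434, 0.025, 1.573, -0.012, 1.134, -0.075], TCP at [0.207, -0.59, 0.405] pointing down, gripper open.
Joint ranges: [-2.62, 2.62], [-0.44, 2.09], [-1.27, 1.32], [0.08, 2.57], [-1.32, 4.46], [0.12, 2], [-2.74, 2.74]. Speed limits (rad/s): [2.22, 2.22, 3.01, 3.01, 3.14, 3.14, 3.14].

### API

Orientations are given as a rotation vector (axis times angle).
In Python, from cell import arm gives the robot as it stands. The module is installed in compiled form; this text tells all that it offers.
- The arm moves only by the shell command python3 -m inch 'ROWS' [FORCE]. ROWS is text: rows parted by semicolons, each of 5 numbers parted by spaces: the shift along the tool's x, y, z in m, then the turn about the tool's z in rad, then the finger opening in m, from 0 to 0.0918. In form: x y z roll fingers; .... A call has 1 to 5 rows; each row is the pose to reach, as a shift and turn from the pose commanded when the call began, along the tool's axes at that moment; what a row does not reach only later rows make up. A row lasts 1/10 s, in which the tool goes at most 50 mm and 8.59 degrees, less where a joint would pass 70% of its speed; a pose out of reach is approached as far as the arm can. A call with a gripper value outside its range is refused whole. The fingers move at their own pace and stop on an object; FORCE is the grip in N (left out, the last holds). Time passes only in rows, so rows that repeat a pose let the fingers close. It gives the time, the measured TCP pose, the force, the opening and the grip force at its end, in the units of the state.
- arm.observe(): the state, without advancing time (a new reading comes with each control period).
- arm.get_image(name): name is "scene" or "top" or "wrist"; returns the picture (400x640x3 uint8, red, green, blue); there is no depth.
- arm.get_calibration(name): a dict with "intrinsics" (3x3 intrinsics, pixels), "distortion" ([k1, k2, p1, p2, k3] as OpenCV has them; the pictures are not rectified), "pose" (4x4, takes a point from camera to world coordinates). Camera axes: x right, y up, looking along -z (the intrinsics and any distortion apply to the point x, -y, -z); pixel columns grow to the right and rows downward; lengths in m; the calibration is good to about 2 mm. A picture is of the moment at which its call begins: read the wrist's pose just before it. get_calibration takes no time and is no camera call; for the wrist camera it gives the pose at the moment of the call.
- arm.sign_off(): hands the job in; it is judged then, once.
Trained networks look in the newest picture that a camera, given by its name, has taken for a name from the list of things; names that differ only in an ending like _2 or _b are one class to them, and where a whole thing is asked for, a point or a joint stands for the part that bears it (a point fixed in the world has none). Each returns a list of dicts, best first, with "conf" (0 to 1); they miss things now and then, are a little off and sometimes report something else, mostly with a low value. They report only what shows in the picture. A call takes as long as a camera call.
- arm.look_for(camera, query): "point" ([row, column] in pixels, amid what is visible of it).
- arm.silhouettes(camera, query): "region" (400x640 bool, what is visible of it) and "point" ([row, column] in pixels, amid what is visible of it).
- arm.place_of(camera, query): "point" ([row, column] in pixels: a listed point, or the origin of a listed thing).
The state is a dict: "clock": time; "joints": joint angles; "dq": joint speeds; "joint_efforts": joint torques, N m; "position": TCP position; "ee_rot": TCP orientation; "force": force on the tool from outside, world axes, zero at the start; "ft_torque": the same for the moment, N m; "width": opening from 0.0 (shut) to 1.0 (fully open); "gripper_force": force on a finger pad.
Only numpy, scipy, OpenCV 4.12 (cv2) and the standard library are available. Lean on these libraries where they do the work, as an engineer would, in place of code of your own. Each camera call takes 0.05 s, during which the arm holds its last target. There are 200 camera calls.

## Working session

There is one attempt and no reset: what is moved stays moved. The work goes in short steps, Python scripts to look and compute and a shell command to move; the robot and the scene stay as the last step left them, time stands still between calls to the robot, and variables do not carry over. Pictures are saved under pics/ and viewed, at most 10 in all, crops included, and the job is handed in when it is done.

```bash
mkdir -p pics; cat > h.py <<'E'
import numpy as np, cv2
from cell import arm
from scipy.spatial.transform import Rotation as R
def ray(cam,pt,cal=None):
    c=cal or arm.get_calibration(cam); K=np.array(c["intrinsics"]); d=np.array(c["distortion"]); T=np.array(c["pose"])
    u=cv2.undistortPoints(np.array([[[pt[1],pt[0]]]],float),K,d)[0,0]
    return T[:3,3], T[:3,:3]@np.array([u[0],-u[1],-1.])
def at_z(cam,pt,z,cal=None):
    o,v=ray(cam,pt,cal); return o+v*(z-o[2])/v[2]
def tri(rays):
    A=np.zeros((3,3));b=np.zeros(3)
    for o,v in rays:
        v=v/np.linalg.norm(v);P=np.eye(3)-np.outer(v,v);A+=P;b+=P@o
    return np.linalg.solve(A,b)
def save(cam,name):
    im=arm.get_image(cam); cv2.imwrite(f"pics/{name}.png",im[:,:,::-1]); return im
def proj(cam,p,cal=None):
    c=cal or arm.get_calibration(cam); T=np.array(c["pose"]); q=T[:3,:3].T@(np.array(p)-T[:3,3]); q=np.array([q[0],-q[1],-q[2]])
    r=cv2.projectPoints(q.reshape(1,1,3),np.zeros(3),np.zeros(3),np.array(c["intrinsics"]),np.array(c["distortion"]))[0].ravel()
    return r[::-1]
E
python3 - <<'E'
from h import *
np.set_printoptions(precision=4,suppress=True)
a=save("scene","s0");b=save("top","t0")
cv2.imwrite("pics/st0.png",cv2.resize(np.vstack([a,b])[:,:,::-1],(480,600)))
s=arm.observe();print(s)
print(arm.get_calibration("top")["pose"],arm.get_calibration("scene")["pose"])
Z=dict(ring=0.003,ring_mid=.0045,pliers=None,stand=0,mat=0,drive=0,shaft_end=.101,groove=.09,meter=.0,tape=0,driver=.01)
for n,z in Z.items():
    for cam in("top","scene"):
        r=arm.place_of(cam,n)[:2]
        for q in r: print(n,cam,q["conf"],np.round(q["point"],1), at_z(cam,q["point"],z) if z is not None else "")
E
```

```text
{'clock': 0.1, 'joints': array([ 1.1304,  0.4351,  0.025 ,  1.574 , -0.0116,  1.134 , -0.0751]), 'dq': array([-0.0004, -0.0013,  0.0002, -0.0008, -0.0003,  0.0005, -0.0019]), 'joint_efforts': array([  0.0036, -66.9124,   0.9883, -31.5148,  -0.0605,   0.0374,
         0.0001]), 'position': array([ 0.207 , -0.5895,  0.404 ]), 'ee_rot': array([-3.0956, -0.5278,  0.0005]), 'force': array([0.0926, 0.2532, 0.328 ]), 'ft_torque': array([-0.0128,  0.0314,  0.0473]), 'gripper_force': 0.0, 'width': 0.999415331303914}
[[ 0.0074  0.9853 -0.1709  0.4163]
 [-1.      0.0076  0.0004 -0.0766]
 [ 0.0017  0.1709  0.9853  0.9638]
 [ 0.      0.      0.      1.    ]] [[ 0.8382 -0.4512  0.3064  0.8118]
 [ 0.5453  0.6804 -0.4896 -0.4435]
 [ 0.0125  0.5775  0.8163  0.752 ]
 [ 0.      0.      0.      1.    ]]
ring top 0.45 [267.4 362.4] [ 0.4542 -0.1498  0.003 ]
ring scene 0.58 [233.8 254.3] [ 0.4554 -0.1481  0.003 ]
ring_mid top 0.76 [270.3 363.2] [ 0.4488 -0.1511  0.0045]
ring_mid top 0.42 [265.6 345.3] [ 0.4572 -0.118   0.0045]
ring_mid scene 0.45 [230.8 252.6] [ 0.4479 -0.1446  0.0045]
pliers top 0.87 [19
[... 335 characters left out ...]
0.88 [160.3 371.2] [0.5699 0.1992 0.    ]
shaft_end scene 0.8 [129.2 380. ] [0.572 0.214 0.101]
shaft_end scene 0.45 [162.  371.5] [0.6055 0.1087 0.101 ]
groove top 0.71 [200.7 158.3] [0.5621 0.2078 0.09  ]
groove top 0.62 [193.2 427.9] [ 0.5788 -0.2571  0.09  ]
groove scene 0.75 [135.  375.1] [0.5674 0.2004 0.09  ]
meter top 0.63 [123.1 324.9] [ 0.7332 -0.0783 -0.    ]
meter scene 0.7 [274.3 381. ] [ 0.7433 -0.0763  0.    ]
tape top 0.84 [104.8 424.3] [ 0.7722 -0.2734  0.    ]
tape top 0.38 [194.  425.6] [ 0.594  -0.2712  0.    ]
tape scene 0.73 [364.5 341.3] [ 0.7662 -0.2793  0.    ]
driver top 0.87 [303.9 215.2] [0.3861 0.1187 0.01  ]
driver scene 0.78 [147.9 301.5] [0.3972 0.1262 0.01  ]
```

View pics/t0.png

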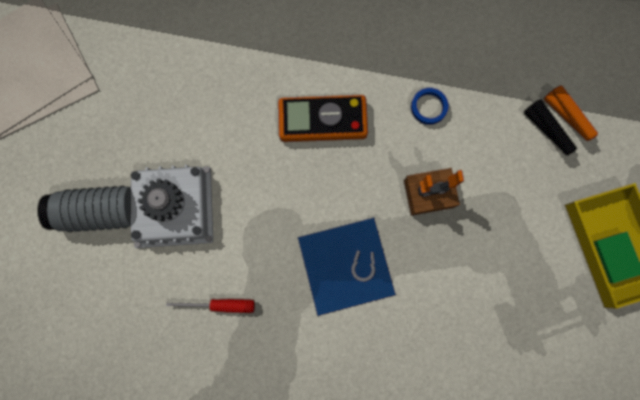

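View pics/s0.png

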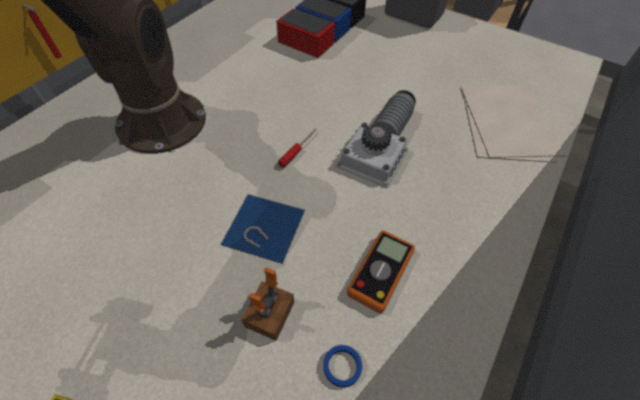

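The top picture shows the stand at about (193,432), with the handles lying roughly along world y. The ring is at (266,363) with its gap towards +x, and the shaft is at (198,158). The scene picture agrees, and so do the network points. Next I'll work out the first approach and where the wrist camera sits.

```bash
python3 - <<'E'
from h import *
np.set_printoptions(precision=4,suppress=True)
s=arm.observe();Rt=R.from_rotvec(s["ee_rot"]).as_matrix();print(Rt)
c=arm.get_calibration("wrist");T=np.array(c["pose"])
print("cam in tool",Rt.T@(T[:3,3]-s["position"]),"\n",Rt.T@T[:3,:3],c["intrinsics"])
for n,t in dict(stand=(.59,-.275,.404),).items(): print(n,Rt.T@(np.array(t)-s["position"]))
# stand orientation from top silhouette
for n in("stand","ring","mat"):
    r=arm.silhouettes("top",n)[0]; rr=cv2.minAreaRect(np.argwhere(r["region"])[:,::-1].astype(np.float32)); print(n,r["conf"],rr,r["region"].sum())
E
```

```text
[[ 0.9435  0.3313 -0.    ]
 [ 0.3313 -0.9435 -0.0001]
 [-0.      0.0001 -1.    ]]
cam in tool [0.0736 0.0002 0.0203] 
 [[ 0.0009  0.9632  0.2688]
 [ 1.     -0.0009  0.    ]
 [ 0.0003  0.2688 -0.9632]] [[321.2755   0.     313.7601]
 [  0.     321.2755 204.7135]
 [  0.       0.       1.    ]]
stand [ 0.4655 -0.1701  0.0007]
stand 0.97 ((430.2196044921875, 190.95425415039062), (41.85141372680664, 52.82415008544922), 78.2317123413086) 1625
ring 0.48 ((362.0294494628906, 265.88238525390625), (19.402849197387695, 27.891597747802734), 14.03624439239502) 113
mat 0.59 ((345.65521240234375, 265.7530517578125), (81.68659210205078, 81.57286071777344), 75.17352294921875) 6400
```

```bash
python3 -m inch '0.046 -0.017 0 0 0.0918; 0.092 -0.034 0 0 0.0918; 0.138 -0.051 0 0 0.0918; 0.184 -0.068 0 0 0.0918; 0.23 -0.085 0 0 0.0918'
python3 -m inch '0.046 -0.017 0 0.03 0.0918; 0.092 -0.034 0 0.06 0.0918; 0.138 -0.051 0 0.1 0.0918; 0.184 -0.068 0 0.13 0.0918; 0.215 -0.085 0 0.13 0.0918'
python3 -m inch '0 0 0 0 0.0918;0 0 0 0 0.0918;0 0 0 0 0.0918'
python3 - <<'E'
from h import *
np.set_printoptions(precision=4,suppress=True)
save("wrist","w1");c=arm.get_calibration("wrist")
s=arm.observe();print(s["position"],R.from_rotvec(s["ee_rot"]).as_matrix()[:,1])
for n,z in dict(stand=0,pliers=.001).items():
    for q in arm.place_of("wrist",n)[:2]: print(n,q["conf"],q["point"],at_z("wrist",q["point"],z,c))
for q in arm.silhouettes("wrist","stand")[:1]: print(cv2.minAreaRect(np.argwhere(q["region"])[:,::-1].astype(np.float32)))
E
```

```text
clock: 1.85
position: [0.3972, -0.4319, 0.405]
ee_rot: [3.097, 0.528, 0.0]
force: [1.2, -0.6, 0.7]
width: 1.001
gripper_force: 0.0
clock: 2.35
position: [0.5732, -0.279, 0.4047]
ee_rot: [-3.124, -0.328, -0.002]
force: [1.2, -0.3, 0.4]
width: 1.001
gripper_force: 0.0
clock: 2.65
position: [0.5699, -0.283, 0.4047]
ee_rot: [3.124, 0.323, -0.001]
force: [-0.5, -0.9, 0.5]
width: 0.997
gripper_force: 0.0
[ 0.5697 -0.2834  0.4048] [ 0.204  -0.979   0.0007]
stand 0.91 [155.6, 314.2] [ 0.5961 -0.2786  0.    ]
pliers 0.87 [155.8, 312.8] [ 0.5957 -0.277   0.001 ]
((310.5321960449219, 157.37234497070312), (81.62383270263672, 67.9437026977539), 1.6365771293640137)
```

View pics/w1.png

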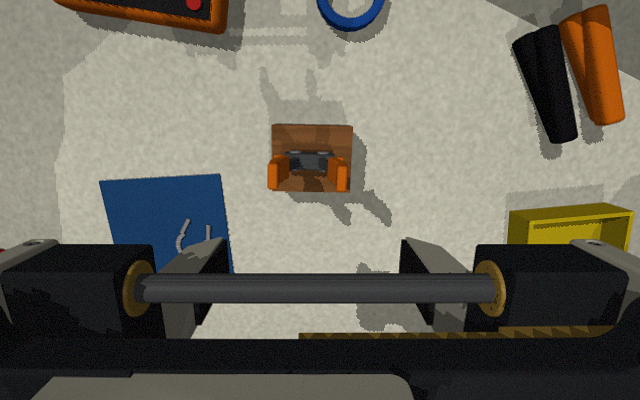

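The wrist picture shows the stand's far top edge from (272,124) to (352,125), and the orange handles at about (277,172) and (344,174). They're nearly square to the tool. I'll check the sizes.

```bash
python3 - <<'E'
from h import *
np.set_printoptions(precision=4,suppress=True)
c=arm.get_calibration("wrist");s=arm.observe();Rt=R.from_rotvec(s["ee_rot"]).as_matrix();p=s["position"]
tl=lambda w:Rt.T@(w-p)
a=at_z("wrist",(124.5,272),.046,c);b=at_z("wrist",(125,352),.046,c);print("edge",np.linalg.norm(a-b),tl(a),tl(b))
im=cv2.imread("pics/w1.png");hsv=cv2.cvtColor(im,cv2.COLOR_BGR2HSV)
m=cv2.inRange(hsv,(5,180,150),(18,255,255));m[:,:240]=0;m[:,380:]=0;m[:110]=0;m[210:]=0
n,l,st,ce=cv2.connectedComponentsWithStats(m)
for i in range(1,n):
    if st[i,4]>60: print(st[i],ce[i])
for q in arm.place_of("wrist","pliers")[:1]: print(tl(at_z("wrist",q["point"],.001,c)))
for q in arm.place_of("wrist","stand")[:1]: print(tl(at_z("wrist",q["point"],.0,c)))
E
```

```text
edge 0.08194313722855699 [ 0.0644 -0.0428  0.3589] [0.0639 0.0392 0.3589]
[268 164   9  25 212] [271.8302 175.8679]
[337 166  10  25 220] [341.2818 178.2   ]
[ 0.027  -0.0011  0.4039]
[0.0271 0.0005 0.4049]
```

```bash
python3 -m inch '0.028 -0.001 0 0 0.0918; 0.028 -0.001 0.04 0 0.0918; 0.028 -0.001 0.06 0 0.0918;0.028 -0.001 0.06 0 0.0918;0.028 -0.001 0.06 0 0.0918'
python3 - <<'E'
from h import *
np.set_printoptions(precision=4,suppress=True)
im=save("wrist","w2");c=arm.get_calibration("wrist");s=arm.observe();Rt=R.from_rotvec(s["ee_rot"]).as_matrix();p=s["position"]
tl=lambda w:Rt.T@(w-p)
for n,z in dict(stand=0,pliers=.001).items():
  for q in arm.place_of("wrist",n)[:1]: print(n,q["conf"],q["point"],tl(at_z("wrist",q["point"],z,c)))
cv2.imwrite("pics/w2c.png",cv2.resize(im[60:340,160:480,::-1],None,fx=2,fy=2))
E
```

```text
clock: 3.45
position: [0.5978, -0.2754, 0.3452]
ee_rot: [3.125, 0.325, -0.0]
force: [1.0, -0.5, 0.4]
width: 1.0
gripper_force: 0.0
stand 0.72 [189.8, 313.1] [-0.0012 -0.0007  0.3461]
pliers 0.68 [191.6, 313.9] [-0.0029  0.0001  0.3451]
```

View pics/w2c.png

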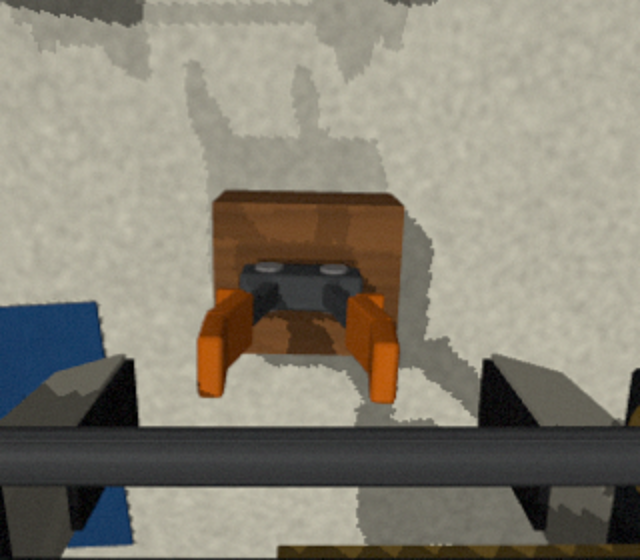

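The crop shows the stand's top at rows 162–236 and columns 267–361. The handles' top faces are at rows 229–257, columns 260–271 (left) and 346–358 (right), between the two fingers.

```bash
python3 - <<'E'
from h import *
np.set_printoptions(precision=4,suppress=True)
c=arm.get_calibration("wrist");s=arm.observe();Rt=R.from_rotvec(s["ee_rot"]).as_matrix();p=s["position"]
f=lambda r,cc,z:(Rt.T@(at_z("wrist",(r,cc),z,c)-p))*1000
for n,r,cc,z in [("farL",162,267,.046),("farR",162,361,.046),("near",236.5,310,.046),("LtopFar",229.5,266,.151),("LtopNear",257.5,265.5,.151),("RtopFar",231.5,350,.151),("RtopNear",260.5,352,.151),("Lout",252,259.5,.151),("Rout",254,358.5,.151)]: print(n,f(r,cc,z))
E
```

```text
farL [ 34.1253 -40.8501 300.5747]
farR [ 34.1853  41.3074 300.7032]
near [-35.2913  -3.4276 300.4682]
LtopFar [  9.8067 -27.5785 195.5372]
LtopNear [ -7.8282 -28.5691 195.4937]
RtopFar [  8.6015  21.0997 195.6104]
RtopNear [ -9.7495  22.8688 195.5696]
Lout [ -4.297  -31.9759 195.4968]
Rout [ -5.5524  26.5807 195.5853]
```

```bash
python3 -m inch '0 -0.002 0.03 0.01 0.0918; 0 -0.002 0.05 0.01 0.0918; 0 -0.002 0.063 0.01 0.0918;0 -0.002 0.063 0.01 0.0918;0 -0.002 0.063 0.01 0.07' 40
python3 -m inch '0 0 0 0 0.066;0 0 0 0 0.062; 0 0 0 0 0.059; 0 0 0 0 0.059;0 0 0 0 0.059' 40
```

```text
clock: 4.1
position: [0.5978, -0.2734, 0.2828]
ee_rot: [3.126, 0.31, 0.002]
force: [-0.2, -0.6, 0.4]
width: 0.954
gripper_force: 0.0
clock: 4.6
position: [0.5977, -0.2728, 0.2823]
ee_rot: [-3.126, -0.311, -0.001]
force: [-1.1, 1.8, 4.4]
width: 0.644
gripper_force: 3.3
```

```bash
python3 -m inch '0 0 -0.01 0 0.059;0 0 -0.03 0 0.059; 0 0 -0.06 0 0.059; 0 0 -0.09 0 0.059;0 0 -0.11 0 0.059'
python3 -m inch '0 0 0 0 0.059;0 0 0 0 0.059'
python3 - <<'E'
from h import *
np.set_printoptions(precision=4,suppress=True)
im=save("wrist","w3");c=arm.get_calibration("wrist");s=arm.observe();Rt=R.from_rotvec(s["ee_rot"]).as_matrix();p=s["position"]
print(p,Rt,s["force"])
tl=lambda w:Rt.T@(w-p)
for z in [.28,.2805]:
  for q in arm.place_of("wrist","pliers")[:1]: print(q["conf"],q["point"],tl(at_z("wrist",q["point"],p[2]-z,c)))
ray_s=[]
for cam in("top","scene"):
  for q in arm.place_of(cam,"pliers")[:1]: print(cam,q["conf"],q["point"]);ray_s.append(ray(cam,q["point"]))
print(tl(tri(ray_s)))
for q in arm.place_of("wrist","ring_mid")[:2]: print("ring",q["conf"],q["point"],at_z("wrist",q["point"],.0045,c))
E
```

```text
clock: 5.1
position: [0.5975, -0.2735, 0.3944]
ee_rot: [3.125, 0.309, 0.003]
force: [0.6, -0.8, -1.7]
width: 0.64
gripper_force: 2.7
clock: 5.3
position: [0.5972, -0.2732, 0.3917]
ee_rot: [3.126, 0.31, 0.0]
force: [-0.1, -0.0, -2.5]
width: 0.644
gripper_force: 2.7
[ 0.597  -0.2732  0.3907] [[ 0.9806  0.1963 -0.0016]
 [ 0.1963 -0.9806  0.0003]
 [-0.0015 -0.0006 -1.    ]] [-0.1415 -0.282  -1.0845]
0.57 [210.2, 313.4] [-0.0036 -0.0003  0.28  ]
0.57 [210.2, 313.4] [-0.0038 -0.0003  0.2805]
top 0.87 [193.0, 428.2]
scene 0.92 [312.9, 267.6]
[-0.003   0.0029  0.3863]
```

View pics/w3.png

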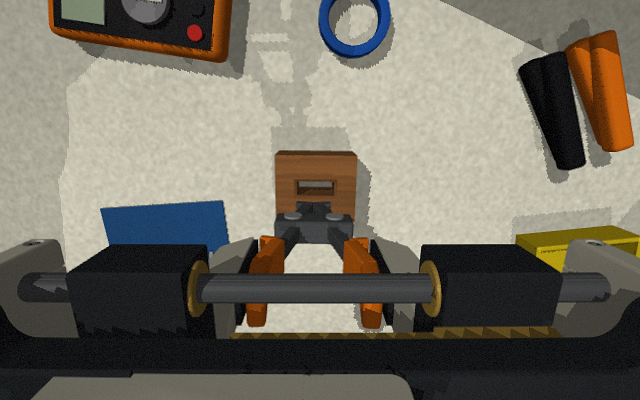

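The wrist picture shows the pliers in the fingers, with handles at (265,280) and (362,280) and the link plate at (313,225). The empty slot is at (317,187). Next I'll move to a standoff behind the ring, turned towards its gap.

```bash
python3 -m inch '-0.033 -0.034 0 0.07 0.059;-0.067 -0.069 0 0.15 0.059; -0.1 -0.103 0 0.22 0.059; -0.133 -0.138 0 0.3 0.059;-0.166 -0.172 0 0.38 0.059'
python3 -m inch '0 0 0.02 0 0.059;0 0 0.04 0 0.059;0 0 0.04 0 0.059;0 0 0.04 0 0.059'
python3 - <<'E'
from h import *
np.set_printoptions(precision=4,suppress=True)
im=save("wrist","w4");c=arm.get_calibration("wrist");s=arm.observe();Rt=R.from_rotvec(s["ee_rot"]).as_matrix();p=s["position"]
print(p,s["ee_rot"],s["force"])
tl=lambda w:Rt.T@(w-p)
for n,z in (("ring",.003),("ring_mid",.0045)):
  for q in arm.place_of("wrist",n)[:2]: w=at_z("wrist",q["point"],z,c);print(n,q["conf"],q["point"],w,tl(w))
q=arm.silhouettes("wrist","ring")[0];np.save("m.npy",q["region"]);P=np.argwhere(q["region"]);print(q["conf"],len(P),P.min(0),P.max(0))
r,cc=P.mean(0).astype(int);r0,c0=max(0,r-75),max(0,cc-100)
cv2.imwrite("pics/w4c.png",cv2.resize(im[r0:r0+150,c0:c0+200,::-1],None,fx=4,fy=4,interpolation=cv2.INTER_CUBIC));print(r0,c0)
E
```

```text
clock: 6.1
position: [0.3991, -0.1361, 0.3913]
ee_rot: [-3.128, 0.291, 0.001]
force: [0.5, 0.9, -0.7]
width: 0.643
gripper_force: 2.6
clock: 6.5
position: [0.4011, -0.1372, 0.3519]
ee_rot: [-3.128, 0.286, 0.001]
force: [-0.5, -1.2, -1.0]
width: 0.645
gripper_force: 2.6
[ 0.4013 -0.1373  0.3523] [ 3.1285 -0.2862  0.0006] [-0.0624  0.1057 -1.317 ]
ring 0.56 [135.7, 314.5] [ 0.4541 -0.1472  0.003 ] [0.0536 0.0002 0.3493]
ring_mid 0.79 [131.9, 312.8] [ 0.4582 -0.1462  0.0045] [ 0.0574 -0.0015  0.3478]
0.63 764 [ 98 295] [156 337]
55 215
```

View pics/w4c.png

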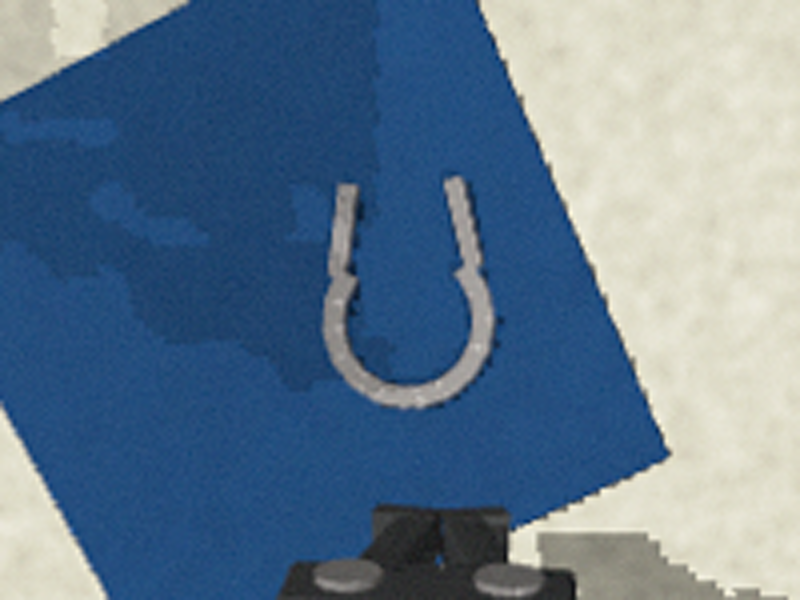

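The ring is clear in the crop. Its bow bottoms at crop (410,405), the ear ends are at (347,185) and (455,178), and the gap points up along tool x. The jaws appear off-centre at crop column about 441, so I'll check the full frame for the pliers' pose in the grip.

```bash
python3 - <<'E'
from h import *
np.set_printoptions(precision=1,suppress=True)
a=cv2.imread("pics/w3.png");b=cv2.imread("pics/w4.png")
cv2.imwrite("pics/cmp.png",np.vstack([cv2.resize(a[150:340,200:440],None,fx=1.5,fy=1.5),cv2.resize(b[150:340,200:440],None,fx=1.5,fy=1.5)]))
c=arm.get_calibration("wrist");s=arm.observe();Rt=R.from_rotvec(s["ee_rot"]).as_matrix();p=s["position"]
f=lambda r,cc,z:(Rt.T@(at_z("wrist",(r,cc),z,c)-p))*1000
o=lambda x,y:(y/4+55,x/4+215)
for n,x,y in [("bow",411,408),("bowL",323,325),("bowR",495,320),("earL end",347,183),("earR end",455,177),("earL in mid",352,230),("earR in mid",457,230),("bow in",410,385)]:print(n,f(*o(x,y),.006))
E
```

```text
bow [ 32.7   3.5 346.4]
bowL [ 53.2 -18.5 346.4]
bowR [ 54.5  24.3 346.4]
earL end [ 87.  -12.2 346.5]
earR end [ 88.4  13.9 346.5]
earL in mid [ 76.  -11.1 346.5]
earR in mid [ 76.1  14.6 346.5]
bow in [ 38.4   3.3 346.4]
```

View pics/cmp.png

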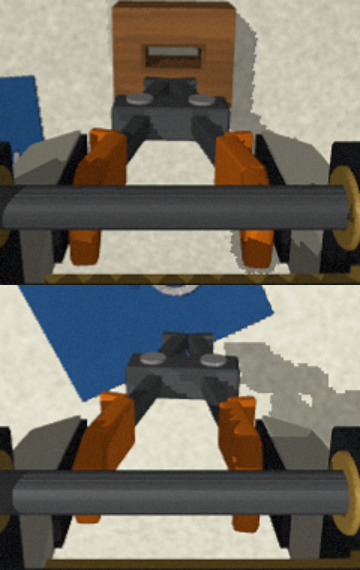

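The comparison shows the pliers swung in the light grip: the link moved from (313,215) to (322,199), about 9° in pitch and 5° in roll. I'll carry them back slowly, reseat them in the slot and regrip deeper and tighter. First I'll find the slot and the tips.

```bash
cat > where.py <<'E'
from h import *
np.set_printoptions(precision=4,suppress=True)
s=arm.observe();Rt=R.from_rotvec(s["ee_rot"]).as_matrix();p=s["position"];rs=[]
for cam in("top","scene","wrist"):
  arm.get_image(cam);c=arm.get_calibration(cam)
  for q in arm.place_of(cam,"pliers")[:2]:
    w=at_z(cam,q["point"],p[2]-.278,c);print(cam,round(q["conf"],2),q["point"],"tool:",Rt.T@(w-p))
print("TCP",p,"tooly",Rt[:,1],"F",s["force"],"w",s["width"]*91.8,s["gripper_force"])
E
python3 where.py; python3 - <<'E'
from h import *
# slot rim in w3: pose then
c=arm.get_calibration("wrist");s=arm.observe();Rt=R.from_rotvec(s["ee_rot"]).as_matrix();T=np.array(c["pose"])
Rn=np.array([[.9806,.1963,-.0016],[.1963,-.9806,.0003],[-.0015,-.0006,-1]]);pn=np.array([.597,-.2732,.3907])
c2=dict(c);M=np.eye(4);M[:3,:3]=Rn@Rt.T@T[:3,:3];M[:3,3]=pn+Rn@Rt.T@(T[:3,3]-s["position"]);c2["pose"]=M
for r,cc in[(187.5,316.5),(152,275),(152,355),(184,338),(184,295)]:print(at_z("wrist",(r,cc),.046,c2))
E
```

```text
scene 0.84 [213.7, 231.4] tool: [0.0204 0.0235 0.278 ]
TCP [ 0.4013 -0.1373  0.3524] tooly [-0.1815 -0.9834  0.0001] F [ 0.1524  0.5268 -1.1135] w 58.611772996490714 2.612024482968991
[ 0.59830852 -0.27508636  0.046     ]
[ 0.62580924 -0.22700945  0.046     ]
[ 0.64164299 -0.30566784  0.046     ]
[ 0.60629766 -0.29605683  0.046     ]
[ 0.59755207 -0.25264114  0.046     ]
```

```bash
python3 -m inch '0 0 -0.01 0 0.059;0.005 0.002 -0.02 0 0.059;0.015 0.007 -0.03 0 0.059;0.03 0.015 -0.035 0 0.059;0.05 0.025 -0.035 0 0.059'
python3 -m inch '0.02 0.01 0 0 0.059;0.04 0.02 0 0 0.059;0.06 0.03 0 0 0.059;0.08 0.04 0 0 0.059;0.1 0.05 0 0 0.059'
python3 -m inch '0.017 0.008 0 -0.04 0.059;0.03 0.014 0 -0.1 0.059;0.039 0.017 0 -0.17 0.059;0.044 0.019 0 -0.24 0.059;0.0465 0.02 0 -0.3 0.059'
python3 -m inch '0 0 0 -0.05 0.059;0 0 0 -0.08 0.059;0 0 0 -0.08 0.059;0 0 0 -0.08 0.059'
python3 where.py
python3 - <<'E'
from h import *
a=cv2.imread
w=arm.get_image("wrist")[130:340,200:440,::-1]
sc=arm.get_image("scene")[230:350,190:330,::-1];np.save("w5.npy",w)
cv2.imwrite("pics/w5.png",np.hstack([cv2.resize(w,(480,420)),cv2.resize(sc,(320,420))]))
E
```

```text
clock: 7.5
position: [0.4463, -0.1711, 0.3887]
ee_rot: [3.128, -0.285, 0.004]
force: [0.4, -0.1, -1.5]
width: 0.647
gripper_force: 2.6
clock: 8.0
position: [0.5359, -0.2389, 0.3877]
ee_rot: [3.128, -0.286, 0.002]
force: [0.1, -0.3, -1.2]
width: 0.646
gripper_force: 2.6
clock: 8.5
position: [0.5777, -0.2668, 0.3875]
ee_rot: [3.135, 0.189, 0.001]
force: [0.1, -0.6, -1.5]
width: 0.646
gripper_force: 2.5
clock: 8.9
position: [0.5769, -0.2663, 0.3871]
ee_rot: [3.126, 0.308, 0.0]
force: [0.5, 0.3, -1.5]
width: 0.647
gripper_force: 2.5
scene 0.93 [294.5, 259.1] tool: [0.0103 0.0189 0.278 ]
wrist 0.68 [189.9, 326.0] tool: [0.0144 0.0099 0.278 ]
TCP [ 0.5769 -0.2663  0.3871] tooly [ 0.1953 -0.9807  0.0002] F [ 0.5425  0.3282 -1.5089] w 59.37634573432211 2.515685856615164
```

View pics/w5.png

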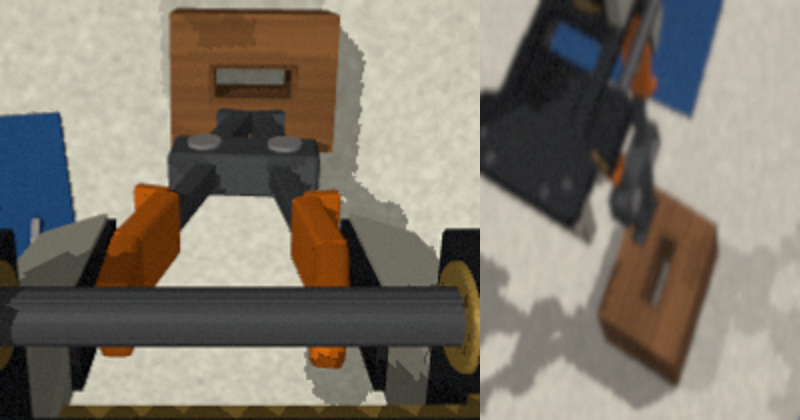

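The picture shows the slot at crop (252,82), and the pliers still tilted with their screws at crop (205,143) and (285,143). That puts the tips at about tool (15,11) mm, just short of the slot. I'll shift, then lower them into the slot.

```bash
python3 -m inch '0.004 0.0015 0.01 0 0.059;0.004 0.0015 0.025 0 0.059;0.004 0.0015 0.04 0 0.059;0.004 0.0015 0.052 0 0.059;0.004 0.0015 0.055 0 0.059'
python3 -m inch '0 0 0.004 0 0.059;0 0 0.008 0 0.059;0 0 0.012 0 0.059;0 0 0.016 0 0.059;0 0 0.018 0 0.059'
python3 - <<'E'
from h import *
w=arm.get_image("wrist")[130:340,200:440,::-1]
sc=arm.get_image("scene")[230:350,190:330,::-1]
cv2.imwrite("pics/w6.png",np.hstack([cv2.resize(w,(480,420)),cv2.resize(sc,(320,420))]))
E
```

```text
clock: 9.8
position: [0.5808, -0.2667, 0.3297]
ee_rot: [-3.125, -0.31, 0.004]
force: [0.8, 0.6, -2.4]
width: 0.645
gripper_force: 2.6
clock: 10.3
position: [0.5811, -0.2668, 0.3135]
ee_rot: [3.126, 0.31, 0.0]
force: [0.3, 0.3, -1.1]
width: 0.643
gripper_force: 2.6
```

View pics/w6.png

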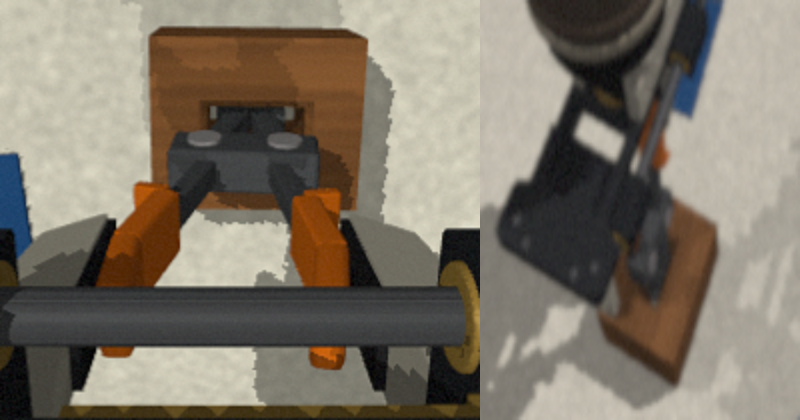

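The jaws have entered the slot at crop (250,115) without contact. I'll straighten while lowering, release, then regrip deeper and tighter.

```bash
python3 -m inch '0.004 0.003 0.008 0 0.059;0.008 0.006 0.014 0 0.059;0.011 0.009 0.02 0 0.059;0.014 0.011 0.026 0 0.059;0.015 0.011 0.031 0 0.059'
python3 -m inch '0 0 0 0 0.062;0 0 0 0 0.07;0 0 0 0 0.085;0 0 0 0 0.085;0 0 0 0 0.085'
python3 - <<'E'
from h import *
np.set_printoptions(precision=4,suppress=True)
s=arm.observe();print(s["position"],R.from_rotvec(s["ee_rot"]).as_matrix()[:,1])
w=arm.get_image("wrist")[130:340,200:440,::-1]
sc=arm.get_image("scene")[230:350,190:330,::-1]
cv2.imwrite("pics/w7.png",np.hstack([cv2.resize(w,(480,420)),cv2.resize(sc,(320,420))]))
E
```

```text
clock: 10.9
position: [0.5986, -0.2757, 0.2828]
ee_rot: [3.125, 0.309, 0.002]
force: [1.1, -2.9, 5.0]
width: 0.643
gripper_force: 3.4
clock: 11.4
position: [0.5979, -0.2745, 0.2828]
ee_rot: [-3.126, -0.31, -0.0]
force: [-0.3, -0.2, -0.3]
width: 0.917
gripper_force: 0.0
[ 0.5979 -0.2745  0.2828] [ 0.1966 -0.9805 -0.0002]
```

View pics/w7.png

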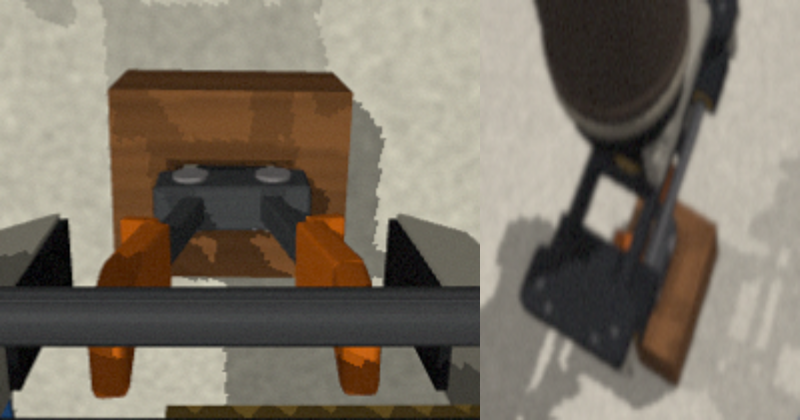

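The pliers stand upright and fully down again in the picture: screws level at crop (190,175) and (272,175), handles symmetric. I've now used all 10 views, so I'll check numerically from here. Regripping tighter.

```bash
python3 -m inch '0 0.001 0.001 0 0.085;0 0.001 0.002 0 0.085;0 0.001 0.002 0 0.066;0 0.001 0.002 0 0.06;0 0.001 0.002 0 0.057' 50
python3 -m inch '0 0 0 0 0.053;0 0 0 0 0.049; 0 0 0 0 0.045; 0 0 0 0 0.045;0 0 0 0 0.045' 50
cat > tilt.py <<'E'
# track the link plate's screws in the gripper-fixed wrist image
import sys
from h import *
np.set_printoptions(precision=4,suppress=True)
im=cv2.cvtColor(arm.get_image("wrist"),cv2.COLOR_RGB2GRAY)
if len(sys.argv)>1: np.save("tpl.npy",im)
t=np.load("tpl.npy"); o=[]
for (r0,r1,c0,c1) in [(210,230,284,308),(210,230,326,350)]:
    m=cv2.matchTemplate(im[180:250,255:380],t[r0:r1,c0:c1],cv2.TM_CCOEFF_NORMED);_,v,_,l=cv2.minMaxLoc(m);o.append((v,l[1]+180-r0,l[0]+255-c0))
s=arm.observe()
print("screw shifts (score,drow,dcol)",np.array(o),"TCP",s["position"],"rot",s["ee_rot"],"F",s["force"],"w",s["width"]*91.8,s["gripper_force"])
E
python3 tilt.py ref
python3 -m inch '0 0 -0.003 0 0.045;0 0 -0.01 0 0.045; 0 0 -0.02 0 0.045; 0 0 -0.035 0 0.045;0 0 -0.05 0 0.045'
python3 -m inch '0 0 -0.015 0 0.045;0 0 -0.03 0 0.045; 0 0 -0.04 0 0.045;0 0 -0.045 0 0.045;0 0 -0.045 0 0.045'
python3 tilt.py
```

```text
clock: 12.0
position: [0.5982, -0.2756, 0.2807]
ee_rot: [-3.126, -0.31, -0.0]
force: [-0.6, -1.2, 0.8]
width: 0.715
gripper_force: 0.0
clock: 12.5
position: [0.5986, -0.2756, 0.2818]
ee_rot: [3.126, 0.31, 0.003]
force: [0.4, 0.1, 6.7]
width: 0.491
gripper_force: 6.7
screw shifts (score,drow,dcol) [[1. 0. 0.]
 [1. 0. 0.]] TCP [ 0.5986 -0.2756  0.2818] rot [3.1256 0.3101 0.0027] F [-1.2487  0.6098  6.653 ] w 45.178626409988006 6.794051701726858
clock: 13.05
position: [0.5982, -0.2757, 0.3323]
ee_rot: [3.126, 0.31, 0.001]
force: [0.9, 0.0, -1.0]
width: 0.492
gripper_force: 4.6
clock: 13.55
position: [0.5983, -0.2757, 0.3766]
ee_rot: [3.126, 0.31, 0.002]
force: [-0.2, -0.6, -1.2]
width: 0.491
gripper_force: 4.6
screw shifts (score,drow,dcol) [[ 0.7477 -1.      0.    ]
 [ 0.8344 -1.      0.    ]] TCP [ 0.5981 -0.2757  0.3758] rot [3.1261 0.31   0.0002] F [ 1.3899 -0.3046 -1.9189] w 44.6687192401379 4.634510657197097
```

```bash
python3 -m inch '-0.003 -0.003 0 0 0.045;-0.01 -0.01 0 0 0.045;-0.02 -0.02 0 0 0.045;-0.033 -0.034 0 0 0.045;-0.048 -0.049 0 0 0.045'
python3 -m inch '-0.017 -0.017 0 0 0.045;-0.033 -0.034 0 0 0.045;-0.05 -0.051 0 0 0.045;-0.067 -0.068 0 0 0.045;-0.082 -0.083 0 0 0.045'
python3 -m inch '-0.013 -0.013 0 0.03 0.045;-0.023 -0.024 0 0.07 0.045;-0.03 -0.031 0 0.12 0.045;-0.035 -0.035 0 0.17 0.045;-0.037 -0.037 0 0.22 0.045'
python3 -m inch '0 0 0.005 0.05 0.045;0 0 0.012 0.09 0.045;0 0 0.02 0.11 0.045;0 0 0.025 0.114 0.045;0 0 0.025 0.114 0.045'
cat > ringfit.py <<'E'
from h import *
from scipy.optimize import minimize
np.set_printoptions(precision=4,suppress=True)
s=arm.observe();Rt=R.from_rotvec(s["ee_rot"]).as_matrix();p=s["position"]
im=arm.get_image("wrist");c=arm.get_calibration("wrist");cv2.imwrite("pics/rf.png",im[:,:,::-1])
n=161;g=np.linspace(-.04,.04,n)            # world grid round the guess, x then y
C0=np.array([.4542,-.1497,.006])
X,Y=np.meshgrid(g,g,indexing="ij");P=np.stack([C0[0]+X,C0[1]+Y,0*X+.006],-1).reshape(-1,3)
T=np.array(c["pose"]);q=(P-T[:3,3])@T[:3,:3]*[1,-1,-1]
uv=cv2.projectPoints(q.reshape(-1,1,3),np.zeros(3),np.zeros(3),np.array(c["intrinsics"]),np.array(c["distortion"]))[0].reshape(n,n,2).astype(np.float32)
top=cv2.remap(im,uv[...,0],uv[...,1],cv2.INTER_LINEAR).astype(float)
f=np.clip((top[...,0]-top[...,2]*.75)/60+.3,0,1); f=((top[...,0]>top[...,2]*.8)&(top[...,0]>70)).astype(float); f=cv2.GaussianBlur(f,(0,0),1)
def model(v):
    cs,sn=np.cos(v[2]),np.sin(v[2]);dx,dy=X-v[0],Y-v[1];x=cs*dx+sn*dy;y=np.abs(-sn*dx+cs*dy);r=np.hypot(x,y)
    bow=(r>.016)&(r<.021)&(x<.0125); yi=.012-.11*(x-.0245); ear=(x>=.0125)&(x<.033)&(y>yi)&(y<yi+.004)
    return cv2.GaussianBlur((bow|ear).astype(float),(0,0),1)
def cost(v): m=model(v);return -np.corrcoef(m.ravel(),f.ravel())[0,1]
b=min(((cost(v),v) for v in [(a,d,e) for a in np.arange(-.008,.009,.002) for d in np.arange(-.008,.009,.002) for e in(-.3,-.2,-.136,-.07,0.)]),key=lambda t:t[0])
r=minimize(cost,b[1],method="Nelder-Mead",options=dict(initial_simplex=np.array([b[1]]*4)+np.array([[0,0,0],[.001,0,0],[0,.001,0],[0,0,.04]])))
v=r.x;C=C0[:2]+v[:2];u=np.array([np.cos(v[2]),np.sin(v[2])]);E=C+.0245*u
print("fit",-r.fun,"centre",C,"yaw",v[2],"ears pt",E)
print("in tool: ears",Rt.T@(np.r_[E,p[2]]-p),"tool yaw",np.arctan2(Rt[1,0],Rt[0,0]))
for q in arm.place_of("wrist","ring_mid")[:1]: print(q["conf"],at_z("wrist",q["point"],.0045,c))
E
python3 ringfit.py; python3 tilt.py
```

```text
clock: 14.1
position: [0.5403, -0.2362, 0.3751]
ee_rot: [-3.126, -0.31, 0.001]
force: [0.5, 0.0, -1.8]
width: 0.49
gripper_force: 4.6
clock: 14.6
position: [0.4429, -0.1707, 0.3753]
ee_rot: [-3.126, -0.311, 0.002]
force: [-0.1, -1.2, -1.3]
width: 0.493
gripper_force: 4.6
clock: 15.1
position: [0.3997, -0.1421, 0.3754]
ee_rot: [-3.141, 0.038, 0.001]
force: [-0.2, 0.4, -1.8]
width: 0.494
gripper_force: 4.6
clock: 15.6
position: [0.4007, -0.1426, 0.3499]
ee_rot: [-3.134, 0.213, 0.003]
force: [-0.1, -0.3, -1.7]
width: 0.491
gripper_force: 4.6
fit 0.9466772412938576 centre [ 0.4544 -0.1495] yaw -0.12192982819281065 ears pt [ 0.4787 -0.1525]
in tool: ears [ 0.0786 -0.0007 -0.0001] tool yaw -0.13545722525518916
0.88 [ 0.453  -0.1474  0.0045]
screw shifts (score,drow,dcol) [[  0.5925  -7.      -6.    ]
 [  0.4938  -7.     -48.    ]] TCP [ 0.4013 -0.1427  0.3508] rot [ 3.1343 -0.2131  0.0002] F [ 0.0479  0.39   -1.2412] w 44.78560623563008 4.635992442345014
```

```bash
cat > tilt.py <<'E'
import sys
from h import *
np.set_printoptions(precision=4,suppress=True)
im=cv2.cvtColor(arm.get_image("wrist"),cv2.COLOR_RGB2GRAY)
if len(sys.argv)>1: np.save("tpl.npy",im)
t=np.load("tpl.npy");o=[]
e=lambda i:np.hypot(cv2.Sobel(i,cv2.CV_32F,1,0),cv2.Sobel(i,cv2.CV_32F,0,1))
for name,(r0,r1,c0,c1) in dict(plate=(213,243,276,356),L=(212,230,280,316),Rr=(212,230,316,352)).items():
    for f in (lambda i:i,e):
        a=f(im)[r0-22:r1+22,c0-22:c1+22];m=cv2.matchTemplate(a,f(t)[r0:r1,c0:c1],cv2.TM_CCOEFF_NORMED);_,v,_,l=cv2.minMaxLoc(m);o.append((v,l[1]-22,l[0]-22))
s=arm.observe()
print("plate/L/R shifts, gray & edges (score,drow,dcol)\n",np.array(o),"\nTCP",s["position"],"rot",s["ee_rot"],"F",s["force"],"w",s["width"]*91.8,s["gripper_force"])
E
python3 tilt.py
python3 - <<'E'
from h import *
im=cv2.imread("pics/rf.png",0);t=np.load("tpl.npy")
# bright screw blobs within dark plate: row/col extents
for n,i in(("now",im),("ref",t)):
    print(n,"col315 rows190-250:",i[190:250:3,315]); print("  row sums", [int(i[r,280:352].mean()) for r in range(190,250,3)])
c=arm.get_calibration("wrist");s=arm.observe();Rt=R.from_rotvec(s["ee_rot"]).as_matrix();p=s["position"]
for q in arm.place_of("wrist","pliers")[:2]: print(q["conf"],q["point"],Rt.T@(at_z("wrist",q["point"],p[2]-.281,c)-p))
E
```

```text
plate/L/R shifts, gray & edges (score,drow,dcol)
 [[ 0.4231  0.      0.    ]
 [ 0.5068  0.      1.    ]
 [ 0.4436 -7.     -8.    ]
 [ 0.4975  0.      0.    ]
 [ 0.5231  0.      1.    ]
 [ 0.5707  0.      1.    ]] 
TCP [ 0.4013 -0.1427  0.3509] rot [ 3.1343 -0.2132  0.0006] F [ 0.3897 -0.4893 -1.6793] w 44.81395469843897 4.635705810942454
now col315 rows190-250: [ 73  77  72 222 223 224 224 230 225  33  41  41  76  80  84  77  51  53
  51 215]
  row sums [105, 123, 134, 150, 168, 116, 118, 115, 125, 64, 81, 44, 72, 72, 60, 52, 46, 46, 51, 125]
ref col315 rows190-250: [81 83 95 98 77 73 73 60 95 34 37 42 72 66 71 71 70 70 71 47]
  row sums [87, 89, 88, 89, 81, 74, 72, 63, 52, 61, 69, 43, 65, 66, 59, 57, 54, 56, 60, 56]
0.88 [210.2, 316.3] [-0.00399936  0.00178338  0.28099869]
0.7 [134.2, 315.5] [0.0589783  0.00096569 0.2810216 ]
```

```bash
python3 -c "
from h import *
print(arm.observe()['joints'])"
```

```text
[ 0.3082507   0.18088853 -0.10547693  2.09529629  0.02496082  0.86603316
 -1.51844905]
```

The column profiles match the reference, so the pliers are untilted. The ring fit is good too (0.95, ear point 78.6 mm ahead). Held this way, the bow would hide behind the jaws, so I'll turn the tool half round to keep the ring in the wrist camera's view. Joint 7 has room for it.

```bash
python3 -m inch '0 0 0 -0.03 0.045;0 0 0 -0.09 0.045;0 0 0 -0.18 0.045;0 0 0 -0.29 0.045;0 0 0 -0.41 0.045' >/dev/null
python3 -m inch '0 0 0 -0.12 0.045;0 0 0 -0.24 0.045;0 0 0 -0.36 0.045;0 0 0 -0.48 0.045;0 0 0 -0.6 0.045' >/dev/null
python3 -m inch '0 0 0 -0.12 0.045;0 0 0 -0.24 0.045;0 0 0 -0.36 0.045;0 0 0 -0.48 0.045;0 0 0 -0.6 0.045' >/dev/null
python3 -m inch '0 0 0 -0.12 0.045;0 0 0 -0.24 0.045;0 0 0 -0.36 0.045;0 0 0 -0.48 0.045;0 0 0 -0.6 0.045' >/dev/null
python3 -m inch '0 0 0 -0.12 0.045;0 0 0 -0.24 0.045;0 0 0 -0.36 0.045;0 0 0 -0.48 0.045;0 0 0 -0.6 0.045'
python3 -m inch '0 0 0 -0.11 0.045;0 0 0 -0.2 0.045;0 0 0 -0.27 0.045;0 0 0 -0.32 0.045;0 0 0 -0.345 0.045'
python3 -m inch '-0.003 0 0 0 0.045;-0.01 0 0 0 0.045;-0.02 0 0 0 0.045;-0.034 0 0 0 0.045;-0.048 0 0 0 0.045'
python3 -m inch '-0.012 0 0 0 0.045;-0.02 0 0 0 0.045;-0.026 0 0 0 0.045;-0.03 0 0 0 0.045;-0.03 0 0 0 0.045'
python3 ringfit.py; python3 tilt.py; python3 - <<'E'
from h import *
im=cv2.imread("pics/rf.png",0);print(im[190:256:3,315])
c=arm.get_calibration("wrist");s=arm.observe();Rt=R.from_rotvec(s["ee_rot"]).as_matrix();p=s["position"]
for n in ("ring","ring_mid","pliers"):
  for q in arm.place_of("wrist",n)[:2]: print(n,q["conf"],q["point"],Rt.T@(at_z("wrist",q["point"],.004 if n!="pliers" else p[2]-.281,c)-p))
E
```

```text
clock: 18.35
position: [0.4013, -0.1428, 0.3509]
ee_rot: [0.718, 3.058, -0.0]
force: [-1.1, 0.2, -1.0]
width: 0.49
gripper_force: 4.6
clock: 18.85
position: [0.4013, -0.1428, 0.3509]
ee_rot: [0.189, 3.136, -0.0]
force: [0.7, 0.2, -1.9]
width: 0.492
gripper_force: 4.6
clock: 19.35
position: [0.4504, -0.1488, 0.3507]
ee_rot: [0.193, 3.135, 0.0]
force: [-0.3, -0.2, -2.3]
width: 0.489
gripper_force: 4.6
clock: 19.85
position: [0.4789, -0.1523, 0.3507]
ee_rot: [0.193, 3.136, 0.0]
force: [0.1, 0.3, -1.5]
width: 0.491
gripper_force: 4.6
fit 0.9343704881134947 centre [ 0.4532 -0.1491] yaw -0.11531045015707173 ears pt [ 0.4775 -0.152 ]
in tool: ears [0.0015 0.0002 0.    ] tool yaw 3.0187319864909004
0.62 [ 0.4509 -0.1519  0.0045]
plate/L/R shifts, gray & edges (score,drow,dcol)
 [[ 0.3871  0.      1.    ]
 [ 0.3923  0.      0.    ]
 [ 0.3731 15.     17.    ]
 [ 0.3668  0.      0.    ]
 [ 0.7599 -1.      0.    ]
 [ 0.6781  0.      0.    ]] 
TCP [ 0.4783 -0.1523  0.3507] rot [-0.1929 -3.1353  0.0003] F [-0.642  -0.1396 -1.2053] w 45.05054848526331 4.63547644452774
[ 79  71  72  73  72  76  75  76  74  39  36  42  55  53  52  85  82  82
  77  71 232 224]
ring 0.96 [163.9, 312.6] [ 0.02309365 -0.00065412  0.34671175]
ring_mid 0.82 [160.9, 309.6] [ 0.02615203 -0.00370378  0.34671349]
pliers 0.87 [210.2, 315.6] [-0.00647295  0.00206529  0.28099731]
```

```bash
python3 -m inch '0.001 0 0.01 0 0.045;0.002 0 0.022 0 0.045;0.002 0 0.035 0 0.045;0.002 0 0.045 0 0.045;0.002 0 0.05 0 0.045'
python3 -m inch '0 0 0 0 0.049;0 0 0 0 0.053;0 0 0 0 0.057;0 0 0 0 0.057'
python3 tilt.py
python3 -m inch '0 0 0.003 0 0.057;0 0 0.006 0 0.057;0 0 0.009 0 0.057;0 0 0.012 0 0.057;0 0 0.014 0 0.057'
python3 -m inch '0 0 0.001 0 0.057;0 0 0.001 0 0.057'
```

```text
clock: 20.65
position: [0.4762, -0.152, 0.2991]
ee_rot: [-0.192, -3.134, -0.001]
force: [0.4, 0.1, -1.7]
width: 0.492
gripper_force: 4.6
clock: 21.05
position: [0.4769, -0.1521, 0.3012]
ee_rot: [0.193, 3.135, -0.0]
force: [0.6, 1.1, -1.6]
width: 0.621
gripper_force: 3.0
plate/L/R shifts, gray & edges (score,drow,dcol)
 [[ 0.5799 -1.      1.    ]
 [ 0.4877 -1.      1.    ]
 [ 0.6464 -1.      1.    ]
 [ 0.6596 -1.      0.    ]
 [ 0.7345 -1.      1.    ]
 [ 0.5985 -1.      0.    ]] 
TCP [ 0.4768 -0.1521  0.3011] rot [ 0.1929  3.1349 -0.0005] F [-0.6333  0.3165 -0.9422] w 56.66608082295122 2.9817197922966443
clock: 21.6
position: [0.4766, -0.1521, 0.2863]
ee_rot: [-0.193, -3.135, -0.0]
force: [0.5, 0.6, -1.4]
width: 0.62
gripper_force: 3.0
clock: 21.8
position: [0.4767, -0.152, 0.2856]
ee_rot: [-0.193, -3.135, -0.0]
force: [0.5, -0.4, -1.7]
width: 0.62
gripper_force: 3.0
```

```bash
python3 -m inch '0 0 0.001 0 0.057;0 0 0.001 0 0.057'; python3 -m inch '0 0 0.001 0 0.057;0 0 0.001 0 0.057'; python3 -c "
from h import *
print(arm.observe()['position'],arm.observe()['force'])"
```

```text
clock: 22.0
position: [0.4767, -0.1521, 0.2847]
ee_rot: [0.193, 3.136, -0.0]
force: [-1.0, -0.4, -1.6]
width: 0.623
gripper_force: 3.0
clock: 22.2
position: [0.4766, -0.1521, 0.2837]
ee_rot: [-0.193, -3.136, 0.0]
force: [-1.0, 0.5, -1.5]
width: 0.618
gripper_force: 3.0
[ 0.47663609 -0.15205543  0.28368048] [-1.0228249   0.49047407 -1.50896981]
```

```bash
python3 -m inch '0 0 0.001 0 0.057;0 0 0.001 0 0.057'; python3 -m inch '0 0 0.001 0 0.057;0 0 0.001 0 0.057'
```

```text
clock: 22.4
position: [0.4768, -0.1521, 0.2828]
ee_rot: [0.193, 3.135, -0.0]
force: [-0.1, 0.2, 0.2]
width: 0.623
gripper_force: 3.2
clock: 22.6
position: [0.477, -0.1521, 0.2821]
ee_rot: [0.193, 3.135, -0.0]
force: [-1.0, 0.0, 4.1]
width: 0.627
gripper_force: 3.5
```

```bash
python3 -m inch '0 0 -0.001 0 0.057;0 0 -0.001 0 0.054;0 0 -0.001 0 0.051;0 0 -0.001 0 0.049;0 0 -0.001 0 0.047'; python3 -m inch '0 0 0 0 0.044;0 0 0 0 0.041;0 0 0 0 0.038;0 0 0 0 0.036;0 0 0 0 0.036'
python3 tilt.py
```

```text
clock: 23.1
position: [0.477, -0.1521, 0.2831]
ee_rot: [0.193, 3.135, -0.0]
force: [-0.5, -0.4, 6.7]
width: 0.52
gripper_force: 10.1
clock: 23.6
position: [0.4774, -0.1514, 0.2835]
ee_rot: [0.192, 3.134, 0.001]
force: [0.1, 2.5, 9.3]
width: 0.397
gripper_force: 12.7
plate/L/R shifts, gray & edges (score,drow,dcol)
 [[ 0.6611 -3.      2.    ]
 [ 0.5953 -3.      2.    ]
 [ 0.745  -3.      2.    ]
 [ 0.7454 -3.      2.    ]
 [ 0.7529 -3.      2.    ]
 [ 0.6445 -3.      2.    ]] 
TCP [ 0.4774 -0.1514  0.2836] rot [0.1918 3.1335 0.0009] F [1.4822 3.3935 9.1281] w 36.12166669125246 12.710582803410944
```

```bash
python3 -m inch '0 0 -0.001 0 0.036;0 0 -0.001 0 0.034;0 0 -0.001 0 0.032;0 0 -0.0015 0 0.03;0 0 -0.0015 0 0.03'; python3 -m inch '0 0 0 0 0.029;0 0 0 0 0.028;0 0 0 0 0.027;0 0 0 0 0.0265;0 0 0 0 0.0265'
python3 tilt.py; python3 ringfit.py
```

```text
clock: 24.15
position: [0.4763, -0.1523, 0.2839]
ee_rot: [-0.193, -3.135, 0.0]
force: [1.0, 0.5, -0.6]
width: 0.327
gripper_force: 14.0
clock: 24.65
position: [0.4766, -0.1521, 0.2842]
ee_rot: [-0.193, -3.135, 0.0]
force: [0.1, 0.1, -1.2]
width: 0.291
gripper_force: 18.5
plate/L/R shifts, gray & edges (score,drow,dcol)
 [[ 0.608  -2.      1.    ]
 [ 0.5398 -2.      1.    ]
 [ 0.7197 -2.      1.    ]
 [ 0.7264 -2.      1.    ]
 [ 0.7138 -2.      1.    ]
 [ 0.6748 -2.      1.    ]] 
TCP [ 0.4766 -0.1521  0.2842] rot [-0.1929 -3.1356  0.0001] F [-1.1259 -0.6423 -2.0768] w 26.877944730285726 18.547858820529655
fit 0.4310978540742437 centre [ 0.4563 -0.1453] yaw 0.11845766847946443 ears pt [ 0.4806 -0.1424]
in tool: ears [-0.0028  0.0101 -0.    ] tool yaw 3.018696913262742
```

```bash
python3 -m inch '0 0 -0.002 0 0.0265;0 0 -0.005 0 0.0265;0 0 -0.01 0 0.0265;0 0 -0.015 0 0.0265;0 0 -0.02 0 0.0265'
python3 -m inch '0 0 0 0 0.0265;0 0 0 0 0.0265'
cat > holdfit.py <<'E'
# pose of the held ring in the tool frame: x,y of bore centre, yaw error, opening
from h import *
from scipy.optimize import minimize
np.set_printoptions(precision=4,suppress=True)
s=arm.observe();Rt=R.from_rotvec(s["ee_rot"]).as_matrix();p=s["position"]
im=arm.get_image("wrist");c=arm.get_calibration("wrist");cv2.imwrite("pics/hf.png",im[:,:,::-1])
gx=np.arange(.006,.056,.0004);gy=np.arange(-.032,.0321,.0004);X,Y=np.meshgrid(gx,gy,indexing="ij")
T=np.array(c["pose"])
def rect(zt):
    P=p+np.stack([X,Y,0*X+zt],-1).reshape(-1,3)@Rt.T;q=(P-T[:3,3])@T[:3,:3]*[1,-1,-1]
    uv=cv2.projectPoints(q.reshape(-1,1,3),np.zeros(3),np.zeros(3),np.array(c["intrinsics"]),np.array(c["distortion"]))[0].reshape(*X.shape,2).astype(np.float32)
    return cv2.remap(im,uv[...,0],uv[...,1],cv2.INTER_LINEAR).astype(float)
top=rect(.278);f=((top[...,0]>top[...,2]*.8)&(top[...,0]>70)).astype(float);f=cv2.GaussianBlur(f,(0,0),1)
def model(v):
    cs,sn=np.cos(v[2]),np.sin(v[2]);dx,dy=X-v[0],Y-v[1];x=-(cs*dx+sn*dy);y=np.abs(-sn*dx+cs*dy) # ring +x = tool -x
    ct,st=np.cos(v[3]),np.sin(v[3]);x,y=-.0185+ct*(x+.0185)+st*y,-st*(x+.0185)+ct*y
    r=np.hypot(x,y);bow=(r>.016)&(r<.021)&(x<.0125)&(y>-.001);yi=.012-.11*(x-.0245);ear=(x>=.0125)&(x<.033)&(y>yi)&(y<yi+.004)
    return cv2.GaussianBlur((bow|ear).astype(float),(0,0),1)
cost=lambda v:-np.corrcoef(model(v).ravel(),f.ravel())[0,1]
b=min(((cost(v),v) for v in [(a,d,0,t) for a in np.arange(.018,.034,.002) for d in np.arange(-.006,.007,.002) for t in(0,.12,.24)]),key=lambda t:t[0])
r=minimize(cost,b[1],method="Nelder-Mead",options=dict(maxiter=600,initial_simplex=np.array([b[1]]*5)+np.diag([.001,.001,.04,.05]+[0])[:5,:4] if 0 else np.vstack([b[1],np.array(b[1])+np.diag([.001,.001,.04,.05])])))
print("hold fit",-r.fun,"x,y,yaw,open",r.x,"F",s["force"],"w",s["width"]*91.8,"TCP",p)
E
python3 holdfit.py
python3 - <<'E'
from h import *
for q in arm.place_of("wrist","ring")[:2]: print(q["conf"],q["point"])
E
```

```text
clock: 25.3
position: [0.4767, -0.1521, 0.3048]
ee_rot: [0.193, 3.135, -0.0]
force: [0.8, -0.0, -1.1]
width: 0.295
gripper_force: 18.6
clock: 25.5
position: [0.4767, -0.1521, 0.3044]
ee_rot: [0.193, 3.135, -0.0]
force: [-0.2, 0.1, -1.4]
width: 0.291
gripper_force: 18.6
hold fit 0.9726844773290768 x,y,yaw,open [ 0.0201  0.0012 -0.0046  0.2161] F [-0.2155  0.0874 -1.3573] w 26.679010098391203 TCP [ 0.4767 -0.1521  0.3044]
```

```bash
for z in .262 .270 .274 .282 .286 .298; do sed "s/rect(.278)/rect($z)/" holdfit.py > hz.py; echo $z; python3 hz.py | cut -c1-80; done
```

```text
.262
hold fit 0.9249709983759089 x,y,yaw,open [0.0222 0.0012 0.0126 0.1626] F [-0.314
.270
hold fit 0.9501866219458923 x,y,yaw,open [0.0212 0.0012 0.0366 0.1826] F [-0.027
.274
hold fit 0.9619184986311549 x,y,yaw,open [0.0205 0.0012 0.0286 0.1953] F [ 0.197
.282
hold fit 0.9809653732081899 x,y,yaw,open [ 0.0191  0.0012 -0.0014  0.2281] F [-0
.286
hold fit 0.9828865816635283 x,y,yaw,open [0.0186 0.0012 0.0028 0.2372] F [-0.655
.298
hold fit 0.966696251397193 x,y,yaw,open [0.0168 0.0012 0.0058 0.2802] F [ 0.43
```

```bash
python3 -m inch '0 0 -0.01 0 0.0265;0 0 -0.02 0 0.0265;0 0 -0.03 0 0.0265;0 0 -0.04 0 0.0265;0 0 -0.045 0 0.0265'
sed "s/rect(.278)/rect(.283)/" holdfit.py > hz.py; python3 hz.py
python3 -m inch '0 0 -0.012 0 0.0265;0 0 -0.028 0 0.0265;0 0 -0.045 0 0.0265;0 0 -0.06 0 0.0265;0 0 -0.067 0 0.0265'
python3 -m inch '-0.001 0.004 0 0 0.0265;-0.003 0.014 0 0 0.0265;-0.005 0.03 0 0 0.0265;-0.009 0.052 0 0 0.0265;-0.013 0.077 0 0 0.0265'
python3 -m inch '-0.004 0.026 0 0 0.0265;-0.009 0.052 0 0 0.0265;-0.013 0.078 0 0 0.0265;-0.018 0.104 0 0 0.0265;-0.022 0.13 0 0 0.0265'
python3 -m inch '-0.004 0.026 0 0 0.0265;-0.009 0.052 0 0 0.0265;-0.013 0.078 0 0 0.0265;-0.018 0.1 0 0 0.0265;-0.02 0.12 0 0 0.0265'
python3 -m inch '-0.003 0.015 0 0 0.0265;-0.005 0.025 0 0 0.0265;-0.007 0.032 0 0 0.0265;-0.008 0.037 0 0 0.0265;-0.008 0.037 0 0 0.0265'
cat > shaft.py <<'E'
from h import *
np.set_printoptions(precision=4,suppress=True)
s=arm.observe();Rt=R.from_rotvec(s["ee_rot"]).as_matrix();p=s["position"];import time
im=arm.get_image("wrist");c=arm.get_calibration("wrist");cv2.imwrite("pics/sh%d.png"%(s["clock"]*100),im[:,:,::-1])
for n,z in (("shaft_end",.101),("groove",.09),("pinion",.0915),("ring_mid",p[2]-.2845),("pliers",p[2]-.281)):
  for q in arm.place_of("wrist",n)[:2]: w=at_z("wrist",q["point"],z,c);print(n,round(q["conf"],2),q["point"],w,"tool",Rt.T@(w-p))
print(p,s["force"],s["width"]*91.8,s["gripper_force"])
E
python3 shaft.py; python3 tilt.py
```

```text
clock: 26.4
position: [0.4769, -0.1521, 0.3508]
ee_rot: [0.193, 3.134, -0.001]
force: [0.1, 0.4, -2.4]
width: 0.291
gripper_force: 18.6
hold fit 0.9658864382965572 x,y,yaw,open [ 0.0188  0.0011 -0.006   0.2324] F [ 0.0814  0.4019 -2.4254] w 26.74478074259389 TCP [ 0.4769 -0.1521  0.3508]
clock: 26.95
position: [0.4769, -0.152, 0.4178]
ee_rot: [0.193, 3.134, -0.001]
force: [-0.1, 0.4, -1.7]
width: 0.291
gripper_force: 18.6
clock: 27.45
position: [0.499, -0.0761, 0.4152]
ee_rot: [-0.194, -3.134, -0.0]
force: [0.3, 0.2, -2.2]
width: 0.291
gripper_force: 18.6
clock: 27.95
position: [0.5367, 0.0511, 0.4152]
ee_rot: [-0.192, -3.134, -0.0]
force: [0.6, 0.3, -2.8]
width: 0.295
gripper_force: 18.6
clock: 28.45
position: [0.5712, 0.1679, 0.415]
ee_rot: [-0.191, -3.134, -0.0]
force: [0.3, 0.6, -1.5]
width: 0.29
gripper_force: 18.6
clock: 28.95
position: [0.5839, 0.2016, 0.4161]
ee_rot: [-0.193, -3.136, -0.0]
force: [-0.2, -0.3, -1.1]
width: 0.293
gripper_force: 18.6
shaft_end 0.83 [175.5, 319.7] [0.5677 0.2091 0.101 ] tool [0.0169 0.0054 0.3151]
groove 0.82 [173.3, 317.6] [0.5674 0.2073 0.09  ] tool [0.017  0.0036 0.3261]
pliers 0.68 [207.3, 319.3] [0.5884 0.2057 0.1351] tool [-0.004   0.0046  0.281 ]
[0.5839 0.2016 0.4161] [-0.1859 -0.3267 -1.1456] 26.88476629295474 18.568347638938576
plate/L/R shifts, gray & edges (score,drow,dcol)
 [[  0.2976  -2.       0.    ]
 [  0.378   -2.       1.    ]
 [  0.369  -22.       5.    ]
 [  0.3857  -2.       4.    ]
 [  0.3372  -8.      17.    ]
 [  0.4186  -2.       0.    ]] 
TCP [0.5838 0.201  0.4163] rot [ 0.194   3.1355 -0.0004] F [-0.0857 -0.3778 -1.175 ] w 26.834661642698318 18.570886709494516
```

```bash
cat > sfit.py <<'E'
# shaft axis from the projected rims: r=14 mm at z=.101 and r=18 mm at z=.0965 (signed radial gradients)
from h import *
np.set_printoptions(precision=4,suppress=True)
s=arm.observe();Rt=R.from_rotvec(s["ee_rot"]).as_matrix();p=s["position"]
im=arm.get_image("wrist");c=arm.get_calibration("wrist");cv2.imwrite("pics/sf%d.png"%(s["clock"]*100),im[:,:,::-1])
g=cv2.GaussianBlur(cv2.cvtColor(im,cv2.COLOR_RGB2GRAY),(0,0),.8).astype(np.float32)
T=np.array(c["pose"]);K=np.array(c["intrinsics"]);D=np.array(c["distortion"]);th=np.linspace(0,2*np.pi,120,endpoint=False)
def samp(P):
    q=(P-T[:3,3])@T[:3,:3]*[1,-1,-1];uv=cv2.projectPoints(q.reshape(-1,1,3),np.zeros(3),np.zeros(3),K,D)[0].reshape(1,-1,2).astype(np.float32)
    return cv2.remap(g,uv[...,0],uv[...,1],cv2.INTER_LINEAR)[0]
def circ(x,y,r,z): return np.c_[x+r*np.cos(th),y+r*np.sin(th),0*th+z]
def prof(x,y,r,z,d=.0012): return samp(circ(x,y,r+d,z))-samp(circ(x,y,r-d,z))
g0=np.array([.5675,.2075]);res={}
for nm,(r,z) in dict(end14=(.014,.101),rim18=(.018,.0965),both=None or (0,0)).items():
    best=[]
    for a in np.arange(-.008,.0081,.0005):
        for b in np.arange(-.008,.0081,.0005):
            x,y=g0+[a,b]
            f=lambda r,z:np.mean(np.clip(np.abs(prof(x,y,r,z)),0,40))
            v=f(r,z) if r else f(.014,.101)+f(.018,.0965)
            best.append((v,x,y))
    best.sort(reverse=True);w=np.mean([q[1:] for q in best[:4]],0);t=Rt.T@(np.r_[w,.101]-p)
    print(nm,"score",best[0][0],"median",np.median([q[0] for q in best]),"world",w,"tool",t[:2],"spread",np.std([q[1:] for q in best[:6]],0))
x,y=w;print("radial mean grey at z=.101:",[(int(r*1000),int(samp(circ(x,y,r,.101)).mean())) for r in np.arange(.004,.026,.002)])
E
python3 sfit.py
python3 -m inch '-0.006 0 0 0 0.0265;-0.018 0 0 0 0.0265;-0.03 0 0 0 0.0265;-0.04 0 0 0 0.0265;-0.045 0 0 0 0.0265'
python3 -m inch '0 0 0 0 0.0265;0 0 0 0 0.0265'
python3 sfit.py; python3 shaft.py
```

```text
end14 score 21.283724 median 13.819458 world [0.5708 0.212 ] tool [0.0144 0.0094] spread [0.0019 0.0017]
rim18 score 26.843222 median 13.963517 world [0.5673 0.2132] tool [0.018  0.0102] spread [0.0004 0.0003]
both score 44.04107 median 28.451809 world [0.5691 0.213 ] tool [0.0161 0.0102] spread [0.0003 0.0003]
radial mean grey at z=.101: [(4, 132), (6, 136), (8, 138), (10, 136), (12, 130), (14, 127), (16, 127), (18, 119), (20, 97), (22, 82), (24, 81)]
clock: 29.85
position: [0.63, 0.1954, 0.4157]
ee_rot: [-0.195, -3.135, 0.0]
force: [0.2, 0.0, -2.7]
width: 0.291
gripper_force: 18.6
clock: 30.05
position: [0.6283, 0.1962, 0.416]
ee_rot: [-0.192, -3.135, -0.0]
force: [-0.6, 0.2, -1.1]
width: 0.294
gripper_force: 18.6
end14 score 30.20441 median 14.41324 world [0.5683 0.2087] tool [0.061  0.0051] spread [0.0002 0.0004]
rim18 score 38.03593 median 15.398861 world [0.5683 0.2087] tool [0.061  0.0051] spread [0.0002 0.0004]
both score 67.77688 median 28.39462 world [0.5683 0.2087] tool [0.061  0.0051] spread [0.0002 0.0004]
radial mean grey at z=.101: [(4, 155), (6, 162), (8, 160), (10, 159), (12, 158), (14, 133), (16, 116), (18, 84), (20, 64), (22, 70), (24, 75)]
shaft_end 0.61 [127.1, 318.0] [0.5682 0.2079 0.101 ] tool [0.0608 0.0043 0.3152]
groove 0.69 [130.1, 316.6] [0.5711 0.2064 0.09  ] tool [0.0577 0.0031 0.3262]
pliers 0.91 [208.2, 317.5] [0.6332 0.1993 0.1352] tool [-0.0047  0.0037  0.281 ]
pliers 0.16 [127.3, 318.2] [0.5671 0.2077 0.1352] tool [0.0619 0.004  0.281 ]
[0.6281 0.1962 0.4162] [ 0.0418  0.7146 -1.1262] 26.592890957526723 18.57077012595255
```

Both rims agree on the shaft axis at (0.5683, 0.2087). In the tool frame it's at (61.0, 5.1) mm, and it needs to be at about (16.0, 1.1) mm. I'll move over it, open slightly, and lower to just above the end.

```bash
python3 -m inch '0.006 0.001 0 0 0.0265;0.018 0.002 0 0 0.0265;0.03 0.003 0 0 0.026;0.04 0.004 0 0 0.026;0.045 0.004 0 0 0.0256'
python3 -m inch '0 0 0.005 0 0.0256;0 0 0.012 0 0.0256;0 0 0.019 0 0.0256;0 0 0.024 0 0.0256;0 0 0.024 0 0.0256'
sed -i 's/-.008,.0081,.0005/-.003,.0031,.0005/g; s/g0=np.array(.*;res/g0=np.array([.5683,.2087]);res/' sfit.py; python3 sfit.py
cat > held.py <<'E'
# ring rims vs image: gradient score of the bow arcs in the tool frame at ring-top depth
exec(open("sfit.py").read().split("g0=np")[0])
import itertools
x0=[.0189,.0011]; 
def arc(v,r,z,th0=.22):
    t=np.linspace(-1.9,1.9,90); sg=np.sign(t)
    x=-r*np.cos(t);y=r*np.sin(t)           # ring frame, bow round -x
    ct,st=np.cos(th0),np.sin(th0)*sg; X=-.0185+ct*(x+.0185)-st*y;Y=st*(x+.0185)+ct*y
    return p+np.c_[v[0]-X,v[1]-Y,0*X+z]@Rt.T
def score(v,z,o):
    s_=0
    for r in(.016,.021): s_+=np.mean(np.clip(np.abs(samp(arc(v,r+.0008,z,o))-samp(arc(v,r-.0008,z,o))),0,40))
    return s_
b=sorted(((score((x,y),z,o),x,y,z,o) for x in np.arange(.0145,.0236,.0005) for y in np.arange(-.003,.0051,.0005) for z in(.277,.280,.283,.286) for o in(.2,.22,.24,.26)),reverse=True)
print(np.array(b[:6]),"median",np.median([q[0] for q in b]))
E
python3 held.py; python3 tilt.py | tail -1
```

```text
clock: 30.9
position: [0.5827, 0.2062, 0.4166]
ee_rot: [0.191, 3.136, -0.0]
force: [0.1, -0.5, -0.6]
width: 0.284
gripper_force: 20.1
clock: 31.4
position: [0.5843, 0.2051, 0.3908]
ee_rot: [-0.193, -3.134, 0.001]
force: [-0.1, 0.3, -2.0]
width: 0.281
gripper_force: 20.2
end14 score 24.220531 median 18.1298 world [0.5691 0.2084] tool [0.0151 0.0017] spread [0.0003 0.0003]
rim18 score 26.663485 median 20.020224 world [0.5671 0.2059] tool [ 0.0168 -0.001 ] spread [0.0003 0.0003]
both score 47.777252 median 37.798553 world [0.5681 0.211 ] tool [0.0164 0.0041] spread [0.0004 0.0018]
radial mean grey at z=.101: [(4, 137), (6, 143), (8, 131), (10, 126), (12, 114), (14, 97), (16, 89), (18, 95), (20, 108), (22, 112), (24, 97)]
[[76.9246  0.0185  0.0015  0.286   0.24  ]
 [76.9107  0.0195  0.0015  0.28    0.22  ]
 [76.8634  0.019   0.0015  0.283   0.22  ]
 [76.861   0.0185  0.0015  0.283   0.24  ]
 [76.8323  0.02    0.0015  0.277   0.2   ]
 [76.8186  0.019   0.0015  0.28    0.22  ]] median 39.78143
TCP [0.5845 0.2055 0.3922] rot [0.1929 3.1356 0.0003] F [ 0.8815 -0.1341 -0.709 ] w 26.13647535157938 20.17173758851129
```

```bash
python3 -m inch '0.0007 -0.0003 0 0 0.0256;0.0007 -0.0003 0.002 0 0.0256;0.0007 -0.0003 0.004 0 0.0256;0.0007 -0.0003 0.004 0 0.0256' | egrep 'pos|force'
python3 -m inch '0 0 0.001 0 0.0256;0 0 0.002 0 0.0256;0 0 0.002 0 0.0256'| egrep 'pos|force'
python3 -m inch '0 0 0.001 0 0.0256;0 0 0.002 0 0.0256;0 0 0.002 0 0.0256'| egrep 'pos|force'
python3 held.py
```

```text
position: [0.5835, 0.2051, 0.3879]
force: [-0.6, -0.7, -2.3]
gripper_force: 20.2
position: [0.5836, 0.2052, 0.386]
force: [-0.3, -0.8, -1.8]
gripper_force: 20.2
position: [0.5835, 0.2052, 0.384]
force: [-0.3, -0.2, -2.3]
gripper_force: 20.2
[[77.4102  0.02    0.0015  0.28    0.22  ]
 [77.3507  0.019   0.0015  0.286   0.24  ]
 [77.3387  0.02    0.0015  0.277   0.22  ]
 [77.3184  0.019   0.0015  0.283   0.24  ]
 [77.2926  0.019   0.0015  0.28    0.24  ]
 [77.2705  0.0185  0.0015  0.286   0.26  ]] median 41.518692
```

```bash
python3 -m inch '-0.0005 0 0.001 0 0.0256;-0.0005 0 0.002 0 0.0256;-0.0005 0 0.002 0 0.0256' | egrep 'pos|force'
python3 -m inch '0 0 0.001 0 0.0256;0 0 0.0015 0 0.0256;0 0 0.0015 0 0.0256'| egrep 'pos|force'
python3 -m inch '0 0 0.001 0 0.0256;0 0 0.0015 0 0.0256;0 0 0.0015 0 0.0256'| egrep 'pos|force'
```

```text
position: [0.584, 0.2051, 0.382]
force: [-0.4, 1.0, -2.2]
gripper_force: 20.2
position: [0.584, 0.2052, 0.3806]
force: [1.1, -0.2, -1.9]
gripper_force: 20.2
position: [0.584, 0.2051, 0.3791]
force: [-0.6, -0.5, -2.1]
gripper_force: 20.2
```

```bash
for i in 1; do python3 -m inch '0 0 0.001 0 0.0256;0 0 0.0015 0 0.0256;0 0 0.0015 0 0.0256'| egrep 'pos|force'; done
python3 -m inch '0 0 0.001 0 0.0256;0 0 0.0015 0 0.0256;0 0 0.0015 0 0.0256'| egrep 'pos|force'
python3 -m inch '0 0 0.001 0 0.0256;0 0 0.001 0 0.0256'| egrep 'pos|force'
python3 held.py
```

```text
position: [0.584, 0.2052, 0.3776]
force: [0.5, -0.5, -2.1]
gripper_force: 20.2
position: [0.5841, 0.2052, 0.3761]
force: [0.1, 0.1, -2.1]
gripper_force: 20.1
position: [0.584, 0.2051, 0.3751]
force: [0.0, -0.2, -1.6]
gripper_force: 20.1
[[77.8945  0.019   0.0015  0.286   0.24  ]
 [77.833   0.02    0.0015  0.28    0.22  ]
 [77.8104  0.0195  0.0015  0.283   0.22  ]
 [77.8041  0.0195  0.0015  0.283   0.24  ]
 [77.7718  0.0205  0.0015  0.277   0.2   ]
 [77.7423  0.0185  0.0015  0.286   0.24  ]] median 43.169327
```

```bash
python3 -m inch '0 0 0.001 0 0.0256;0 0 0.001 0 0.0256'| egrep 'pos|force'; python3 -m inch '0 0 0.001 0 0.0256;0 0 0.001 0 0.0256'| egrep 'pos|force'
python3 -m inch '0 0 0.001 0 0.0256;0 0 0.001 0 0.0256'| egrep 'pos|force'
```

```text
position: [0.5841, 0.2051, 0.3741]
force: [-1.2, 0.0, -1.2]
gripper_force: 20.1
position: [0.584, 0.2052, 0.3731]
force: [0.0, 0.5, -2.4]
gripper_force: 20.1
position: [0.5841, 0.2052, 0.3723]
force: [-0.1, 0.1, -0.9]
gripper_force: 20.1
```

```bash
python3 held.py
```

```text
[[77.3992  0.0185  0.0015  0.286   0.26  ]
 [77.3525  0.02    0.0015  0.277   0.22  ]
 [77.3519  0.0195  0.0015  0.28    0.24  ]
 [77.3277  0.0195  0.0015  0.283   0.24  ]
 [77.2966  0.02    0.0015  0.28    0.22  ]
 [77.2821  0.0185  0.0015  0.283   0.26  ]] median 42.419106
```

```bash
python3 -m inch '0 0 0.001 0 0.0256;0 0 0.001 0 0.0256'| egrep 'pos|force'; python3 -m inch '0 0 0.001 0 0.0256;0 0 0.001 0 0.0256'| egrep 'pos|force'; python3 -m inch '0 0 0.0007 0 0.0256;0 0 0.0007 0 0.0256'| egrep 'pos|force'
```

```text
position: [0.5841, 0.2053, 0.3715]
force: [-0.3, 0.2, 2.9]
gripper_force: 20.0
position: [0.5841, 0.2053, 0.3705]
force: [0.0, 0.1, 3.2]
gripper_force: 20.0
position: [0.5842, 0.2052, 0.3698]
force: [-0.3, 0.1, 5.2]
gripper_force: 20.0
```

```bash
python3 -m inch '0 0 0.0007 0 0.0256;0 0 0.0007 0 0.0256'| egrep 'pos|force'; python3 -m inch '0 0 0.0005 0 0.0256;0 0 0.0005 0 0.0256'| egrep 'pos|force'; python3 held.py
```

```text
position: [0.5842, 0.2053, 0.3691]
force: [-0.2, 0.1, 6.2]
gripper_force: 19.9
position: [0.5842, 0.2054, 0.369]
force: [-0.7, 1.0, 7.0]
gripper_force: 19.9
[[77.7069  0.02    0.001   0.28    0.22  ]
 [77.7022  0.0205  0.001   0.28    0.22  ]
 [77.6174  0.0195  0.001   0.283   0.24  ]
 [77.6059  0.019   0.001   0.283   0.24  ]
 [77.5824  0.0195  0.001   0.28    0.22  ]
 [77.5756  0.0195  0.001   0.286   0.24  ]] median 43.389603
```

```bash
python3 -m inch '0 0 0.0006 0 0.0256;0 0 0.0006 0 0.0256'| egrep 'pos|force'; python3 -m inch '0 0 0.0006 0 0.0256;0 0 0.0006 0 0.0256'| egrep 'pos|force'
python3 -m inch '0 0 0 0 0.027;0 0 0 0 0.0285;0 0 0 0 0.03;0 0 0 0 0.03'
```

```text
position: [0.5844, 0.2055, 0.3688]
force: [-0.2, 0.8, 10.1]
gripper_force: 19.9
position: [0.5845, 0.2056, 0.3687]
force: [-0.9, 0.1, 12.9]
gripper_force: 19.9
clock: 36.85
position: [0.5847, 0.2058, 0.3688]
ee_rot: [0.193, 3.132, 0.003]
force: [-0.4, 0.3, 12.6]
width: 0.329
gripper_force: 9.4
```

```bash
python3 -m inch '-0.0003 0 0 0 0.032;-0.0006 0 0 0 0.034;-0.001 0 0 0 0.036;-0.0013 0 0 0 0.038;-0.0016 0 0 0 0.04'; python3 held.py | head -1;  python3 -m inch '-0.0003 0 0 0 0.042;-0.0006 0 0 0 0.044;-0.001 0 0 0 0.046;-0.0013 0 0 0 0.048;-0.0013 0 0 0 0.05'
python3 held.py|head -1
```

```text
clock: 37.35
position: [0.5862, 0.2055, 0.3685]
ee_rot: [0.193, 3.133, 0.002]
force: [0.6, 0.2, 9.1]
width: 0.433
gripper_force: 6.5
[[68.8786  0.02    0.0005  0.286   0.2   ]
clock: 37.9
position: [0.5872, 0.205, 0.3676]
ee_rot: [0.193, 3.135, 0.001]
force: [-0.0, 0.3, 3.8]
width: 0.536
gripper_force: 3.3
[[41.0637  0.0185 -0.001   0.286   0.22  ]
```

```bash
python3 -m inch '-0.0005 0 0 0 0.052;-0.0005 0 0 0 0.055;-0.0005 0 0 0 0.058;-0.0005 0 0 0 0.059;-0.0005 0 0 0 0.059'
cat > seat.py <<'E'
exec(open("held.py").read().split("b=sorted")[0])
a=Rt.T@(np.array([.5683,.2087,.09])-p);print("axis in tool",a)
b=sorted(((score((a[0]+x,a[1]+y),z,o),x,y,p[2]-z,o) for x in np.arange(-.005,.0051,.0005) for y in np.arange(-.003,.0031,.0005) for z in p[2]-np.array([.0875,.0895,.0915,.0935,.0955]) for o in(0,.02,.04,.08,.12,.16,.2,.24)),reverse=True)
print("score, dx,dy from axis (tool), top z, open\n",np.array(b[:6]),"median",np.median([q[0] for q in b]))
E
python3 seat.py
```

```text
clock: 38.45
position: [0.5873, 0.2047, 0.3668]
ee_rot: [-0.193, -3.135, 0.001]
force: [-0.2, 0.2, 1.9]
width: 0.641
gripper_force: 2.4
axis in tool [0.0192 0.0018 0.2768]
score, dx,dy from axis (tool), top z, open
 [[46.1483  0.0005  0.0005  0.0895  0.04  ]
 [45.681   0.001   0.0005  0.0935  0.02  ]
 [45.6594  0.0005  0.0005  0.0915  0.04  ]
 [45.4796  0.001   0.0005  0.0915  0.02  ]
 [45.4354  0.001   0.0005  0.0935  0.04  ]
 [45.4205  0.0015  0.0005  0.0955  0.02  ]] median 27.253347
```

```bash
python3 -m inch '0 0 -0.002 0 0.059;0 0 -0.004 0 0.059;0 0 -0.007 0 0.059;0 0 -0.01 0 0.059;0 0 -0.014 0 0.059'
python3 -m inch '0 0 -0.005 0 0.057;0 0 -0.012 0 0.054;0 0 -0.02 0 0.05;0 0 -0.03 0 0.047;0 0 -0.035 0 0.045'
python3 -m inch '0 0 0 0 0.045;0 0 0 0 0.045'
python3 tilt.py;python3 seat.py
```

```text
clock: 39.0
position: [0.5874, 0.2047, 0.3813]
ee_rot: [-0.193, -3.135, 0.0]
force: [0.2, -0.4, -0.7]
width: 0.641
gripper_force: 2.7
clock: 39.5
position: [0.5876, 0.205, 0.4177]
ee_rot: [0.193, 3.134, 0.001]
force: [0.3, -0.6, -2.1]
width: 0.498
gripper_force: 4.6
clock: 39.7
position: [0.5874, 0.2047, 0.4161]
ee_rot: [0.193, 3.136, -0.0]
force: [-0.2, -1.0, -1.7]
width: 0.492
gripper_force: 4.6
plate/L/R shifts, gray & edges (score,drow,dcol)
 [[  0.3474   0.      -1.    ]
 [  0.4092  -1.       0.    ]
 [  0.4495  -8.      22.    ]
 [  0.4636  -1.       0.    ]
 [  0.4548  -8.     -20.    ]
 [  0.4665  -1.       0.    ]] 
TCP [0.5873 0.2046 0.4158] rot [-0.1929 -3.1353  0.0006] F [-0.257  -0.2306 -2.6186] w 44.92342094781962 4.6280968240171205
axis in tool [0.0193 0.0018 0.3258]
score, dx,dy from axis (tool), top z, open
 [[44.0695  0.0005  0.0005  0.0895  0.04  ]
 [43.8103  0.0005  0.0005  0.0915  0.04  ]
 [43.6853  0.001   0.0005  0.0935  0.02  ]
 [43.5688  0.0005  0.0005  0.0875  0.04  ]
 [43.4192  0.001   0.0005  0.0915  0.02  ]
 [43.4067  0.001   0.0005  0.0935  0.04  ]] median 27.955246
```

```bash
python3 -m inch '-0.001 -0.004 0 0 0.045;-0.002 -0.014 0 0 0.045;-0.004 -0.03 0 0 0.045;-0.007 -0.048 0 0 0.045;-0.009 -0.06 0 0 0.045'
python3 -m inch '0 0 0 0 0.045;0 0 0 0 0.045'; python3 seat.py
python3 -m inch '-0.001 -0.01 0 0 0.045;-0.004 -0.03 0 0 0.045;-0.008 -0.056 0 0 0.045;-0.012 -0.082 0 0 0.045;-0.016 -0.108 0 0 0.045' | head -2
python3 -m inch '-0.004 -0.026 0 0 0.045;-0.008 -0.052 0 0 0.045;-0.011 -0.078 0 0 0.045;-0.015 -0.104 0 0 0.045;-0.019 -0.13 0 0 0.045'| head -2
python3 -m inch '-0.004 -0.026 0 0 0.045;-0.008 -0.052 0 0 0.045;-0.011 -0.078 0 0 0.045;-0.015 -0.104 0 0 0.045;-0.019 -0.128 0 0 0.045'| head -2
python3 -m inch '-0.003 -0.02 0 0 0.045;-0.005 -0.034 0 0 0.045;-0.006 -0.044 0 0 0.045;-0.007 -0.049 0 0 0.045;-0.007 -0.049 0 0 0.045'
python3 tilt.py | tail -1
```

```text
clock: 40.3
position: [0.5893, 0.1411, 0.4159]
ee_rot: [-0.197, -3.135, 0.002]
force: [0.2, 0.1, -2.2]
width: 0.488
gripper_force: 4.6
clock: 40.5
position: [0.589, 0.1438, 0.4162]
ee_rot: [0.194, 3.136, 0.001]
force: [-0.4, 0.1, -2.3]
width: 0.489
gripper_force: 4.6
axis in tool [0.0286 0.0618 0.3262]
score, dx,dy from axis (tool), top z, open
 [[47.7246  0.001   0.002   0.0875  0.04  ]
 [47.4551  0.0015  0.001   0.0935  0.02  ]
 [47.3504  0.0015  0.0015  0.0915  0.02  ]
 [47.2771  0.0015  0.001   0.0915  0.02  ]
 [47.1995  0.002   0.0005  0.0955  0.    ]
 [47.1276  0.0015  0.0015  0.0895  0.02  ]] median 30.865099
clock: 41.05
position: [0.5915, 0.0341, 0.4161]
clock: 41.55
position: [0.5944, -0.0974, 0.4162]
clock: 42.05
position: [0.5976, -0.227, 0.4161]
clock: 42.55
position: [0.5987, -0.2753, 0.416]
ee_rot: [-0.193, -3.136, -0.0]
force: [0.5, -0.1, -1.4]
width: 0.489
gripper_force: 4.6
TCP [ 0.5988 -0.2745  0.4161] rot [0.1916 3.1357 0.0008] F [ 0.1553 -0.1312 -0.9822] w 44.82502226752049 4.629754231864354
```

```bash
python3 -m inch '0 0 0 0.03 0.045;0 0 0 0.09 0.045;0 0 0 0.18 0.045;0 0 0 0.29 0.045;0 0 0 0.41 0.045' | head -1
python3 -m inch '0 0 0 0.12 0.045;0 0 0 0.24 0.045;0 0 0 0.36 0.045;0 0 0 0.48 0.045;0 0 0 0.6 0.045' | head -1
python3 -m inch '0 0 0 0.12 0.045;0 0 0 0.24 0.045;0 0 0 0.36 0.045;0 0 0 0.48 0.045;0 0 0 0.6 0.045' | head -1
python3 -m inch '0 0 0 0.12 0.045;0 0 0 0.24 0.045;0 0 0 0.36 0.045;0 0 0 0.48 0.045;0 0 0 0.6 0.045' | head -1
python3 -m inch '0 0 0 0.12 0.045;0 0 0 0.24 0.045;0 0 0 0.34 0.045;0 0 0 0.42 0.045;0 0 0 0.48 0.045'
python3 -m inch '0 0 0 0.06 0.045;0 0 0 0.1 0.045;0 0 0 0.125 0.045;0 0 0 0.13 0.045;0 0 0 0.13 0.045'
python3 tilt.py;python3 - <<'E'
from h import *
np.set_printoptions(precision=4,suppress=True)
s=arm.observe();Rt=R.from_rotvec(s["ee_rot"]).as_matrix();p=s["position"]
print("shift to stand in tool",Rt.T@(np.array([.5986,-.2756,p[2]])-p),"yaw err",np.arctan2(Rt[1,0],Rt[0,0])-.198)
c=arm.get_calibration("wrist")
for n,z in(("stand",0.),("pliers",p[2]-.281)):
  for q in arm.place_of("wrist",n)[:1]: print(n,q["conf"],Rt.T@(at_z("wrist",q["point"],z,c)-p))
E
```

```text
clock: 43.1
clock: 43.6
clock: 44.1
clock: 44.6
clock: 45.1
position: [0.599, -0.274, 0.4163]
ee_rot: [-3.099, -0.509, -0.001]
force: [0.3, 0.1, -1.9]
width: 0.489
gripper_force: 4.6
clock: 45.6
position: [0.5988, -0.2748, 0.4162]
ee_rot: [-3.126, -0.313, -0.0]
force: [0.3, -1.0, -1.8]
width: 0.488
gripper_force: 4.6
plate/L/R shifts, gray & edges (score,drow,dcol)
 [[ 0.6557 -1.      0.    ]
 [ 0.5333 -1.      1.    ]
 [ 0.754  -1.      0.    ]
 [ 0.7587 -1.      0.    ]
 [ 0.8179 -1.      0.    ]
 [ 0.7279 -1.      0.    ]] 
TCP [ 0.5987 -0.275   0.4162] rot [-3.1259 -0.3129 -0.0001] F [ 0.5402  0.8799 -1.955 ] w 45.060758086501046 4.629729138978291
shift to stand in tool [-0.0003  0.0006 -0.    ] yaw err 0.0015422668666180694
stand 0.93 [-0.0025  0.0005  0.4162]
pliers 0.68 [-0.0059  0.002   0.281 ]
```

```bash
python3 -m inch '0 0.0005 0.01 0 0.045;0 0.0005 0.025 0 0.045;0 0.0005 0.045 0 0.047;0 0.0005 0.06 0 0.05;0 0.0005 0.07 0 0.052' | egrep 'pos|force'
python3 -m inch '0 0 0.01 0 0.053;0 0 0.02 0 0.053;0 0 0.03 0 0.053;0 0 0.038 0 0.053;0 0 0.044 0 0.053'| egrep 'pos|force'
python3 -m inch '0 0 0.006 0 0.053;0 0 0.011 0 0.053;0 0 0.016 0 0.053;0 0 0.018 0 0.053;0 0 0.019 0 0.053'
python3 tilt.py
```

```text
position: [0.5983, -0.2756, 0.3441]
force: [-0.8, -0.1, -1.5]
gripper_force: 3.7
position: [0.5987, -0.2757, 0.3014]
force: [0.2, -0.2, -1.7]
gripper_force: 3.5
clock: 47.25
position: [0.5988, -0.2757, 0.283]
ee_rot: [-3.126, -0.312, 0.0]
force: [0.1, -0.1, -2.1]
width: 0.578
gripper_force: 3.5
plate/L/R shifts, gray & edges (score,drow,dcol)
 [[ 0.8099  0.      1.    ]
 [ 0.7141  0.      1.    ]
 [ 0.8526 -1.      0.    ]
 [ 0.79   -1.      0.    ]
 [ 0.8697  0.      1.    ]
 [ 0.8393  0.      1.    ]] 
TCP [ 0.5988 -0.2757  0.283 ] rot [ 3.126   0.3117 -0.    ] F [-0.3305 -0.6184 -0.4789] w 52.77784091247334 3.5239160210767295
```

```bash
python3 -m inch '0 0 0.001 0 0.053;0 0 0.002 0 0.053;0 0 0.002 0 0.053' | egrep 'pos|force'
python3 -m inch '0 0 0 0 0.056;0 0 0 0 0.06;0 0 0 0 0.068;0 0 0 0 0.08;0 0 0 0 0.09'
python3 -m inch '0 0 0 0 0.0918;0 0 0 0 0.0918;0 0 -0.01 0 0.0918;0 0 -0.03 0 0.0918;0 0 -0.06 0 0.0918'
python3 -m inch '0 0 -0.03 0 0.0918;0 0 -0.06 0 0.0918;0 0 -0.06 0 0.0918;0 0 -0.06 0 0.0918'
cat > chk.py <<'E'
# pliers seen from the retreat: handle tops (orange) and plate, in tool coords
from h import *
np.set_printoptions(precision=4,suppress=True)
s=arm.observe();Rt=R.from_rotvec(s["ee_rot"]).as_matrix();p=s["position"];print(p)
im=arm.get_image("wrist");c=arm.get_calibration("wrist");cv2.imwrite("pics/chk.png",im[:,:,::-1])
for n,z in(("stand",0.),("pliers",.001)):
  for q in arm.place_of("wrist",n)[:1]: print(n,q["conf"],q["point"],Rt.T@(at_z("wrist",q["point"],z,c)-p))
m=cv2.inRange(cv2.cvtColor(im,cv2.COLOR_RGB2HSV),(3,170,90),(18,255,255));m[:,:200]=0;m[:,430:]=0;m[:130]=0
n,l,st,ce=cv2.connectedComponentsWithStats(m)
for i in range(1,n):
    if st[i,4]>60:
        x,y,w,h,a=st[i];print("orange",st[i],"lowest pt (top near edge)",[Rt.T@(at_z("wrist",(y+h,x+k),.151,c)-p) for k in(0,w)])
E
python3 chk.py
```

```text
position: [0.5988, -0.2757, 0.2811]
force: [0.4, -0.0, -2.0]
gripper_force: 3.5
clock: 48.1
position: [0.5989, -0.2758, 0.2814]
ee_rot: [3.126, 0.312, 0.001]
force: [-0.4, 0.8, 0.0]
width: 0.865
gripper_force: 0.0
clock: 48.6
position: [0.5983, -0.2755, 0.341]
ee_rot: [-3.125, -0.312, 0.004]
force: [0.4, -0.3, 0.4]
width: 1.0
gripper_force: 0.0
clock: 49.0
position: [0.5988, -0.2758, 0.4024]
ee_rot: [3.125, 0.311, 0.003]
force: [0.0, 0.3, 0.5]
width: 0.997
gripper_force: 0.0
[ 0.5988 -0.2758  0.4024]
stand 0.76 [183.2, 313.9] [-0.0066 -0.0005  0.4024]
pliers 0.65 [179.5, 314.4] [-0.0019  0.0001  0.4014]
orange [274 156  23  18  77] lowest pt (top near edge) [array([ 0.0319, -0.0293,  0.2514]), array([ 0.0319, -0.0126,  0.2514])]
orange [275 178  19  51 411] lowest pt (top near edge) [array([-0.0103, -0.0299,  0.2514]), array([-0.0103, -0.0154,  0.2514])]
orange [330 188  23  41 620] lowest pt (top near edge) [array([-0.0103,  0.0119,  0.2514]), array([-0.0103,  0.0293,  0.2514])]
```

```bash
python3 -c "
from cell import arm
print(arm.sign_off())"
```

```text
the job is handed in; nothing more can be done
None
```

I've handed the job in at about 49 s: by the last wrist-camera fits, the ring is closed and centred in the shaft's groove, opened to about 0.24 to get over the shaft, and the pliers stand upright back in their slot. I didn't measure directly that the ring lies flat all the way round, and early on the pliers tilted in the grip, so I put them back in the slot and gripped them again.

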